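# Load the plate carrier under the UV exposure head and latch it

## Task

Slide the plate carrier along the loading shelf and in under the exposure head until its front flange closes fully against the head, without tipping it or touching the coated glass plate lying in it. Then swing the latch lever over towards the carrier so that its wire loop drops over the keeper on the flange, and press the lever back down past centre until it lies flat. Leave the bottles and the bin where they are.

Things in the scene. Friction and masses are not known exactly. Their poses are not given: they have to be found in the camera images.
- unit: Bench-top UV exposure unit, fixed, white, grey housing at the back. Origin on the bench below the middle of the head's front face; x level, from the loading shelf into the slot (insertion), z up. Loading shelf: flat, top at z 15 mm, x -220 to 0, 200 mm wide. Head (the overhang): x 0 to 150, y -100 to 100, z 29 to 74 mm. Housing: x 150 to 255, up to z 130 mm.
- mouth (a point): Middle of the slot's mouth, on the shelf: x 0, y 0, z 15 mm in the unit's frame. The slot under the head is 14 mm high and 131 mm wide between fixed guides, whose flared lead-ins stand 14 mm out in front of the head and open to about 146 mm.
- carrier: Loose aluminium carrier, 0.65 kg, on the shelf. Origin on its underside, below the middle of its flange's rear face; x towards the head. Tray: x 0 to 125, y -63 to 63, 10 mm thick (4 mm clear under the head). Flange: x -26 to 0, y -80 to 80, z 14 to 59 mm (clears the lead-ins). Home: its origin at point mouth (side play 2.5 mm each way), its axes parallel to the unit's, the flange against the head.
- handle (a point): Middle of the carrier's dark round pull bar, 10 mm diameter, 90 mm long along the carrier's y, at x -70, y 0, z 57 mm in the carrier's frame (72 mm above the bench). 39 mm is free between bar and flange, so it can be pinched from above with the fingers closing along the carrier's x.
- keeper (a point): Keeper on the flange's top, a steel hook 11 mm wide: post at x -9 to -5 mm in the carrier's frame, 10.5 mm high, with a lip at the top that points to -x as far as x -13 mm, 7.5 mm free beneath it. The point is where the middle of the loop's cross bar lies when hooked: x -11, z 63 mm in the carrier's frame.
- plate: Loose coated glass plate, amber, 100 x 100 x 3.5 mm, 80 g, in the carrier's recess (103 mm square, 4 mm deep, floor 6 mm above the carrier's underside, centre at x 65 mm in the carrier's frame). Its top is just below the tray's rim. Origin at the centre of its underside.
- lever (a joint): Angle of the draw latch's lever, rad, about a level axis along the unit's y. 0: flat on the head, tip towards +x of the unit (closed, end stop). It grows as the tip swings up and over towards the carrier: 1.57 upright, 2.2 end stop. Stays where left (0.7 N at the tip moves it). Closing on the hooked loop takes up to 4 N at the tip; below about 0.3 the loop's spring pulls it shut.
- lever_pivot (a point): Pivot of the lever, on top of the head: x 20, y 0, z 86 mm in the unit's frame.
- lever_tip (a point): Free end of the lever, 75 mm from the pivot. The lever is a steel strip 26 mm wide (along the unit's y) and 4 mm thick, best pushed over and back with closed fingers near the tip, from either side, following its arc. At the start it leans back at 0.45 to 0.9 rad with free space behind and below the tip.
- loop_bar (a point): Middle of the latch loop's cross bar (4 mm wire, 19 mm free inside). The loop swings freely on a pin in the lever 14 mm from its pivot, bar 41.5 mm from the pin, sprung, stretches 8 mm. At the start it leans on the lever. With the lever beyond about 1.4 it falls towards the carrier; with lever at 2.1 to 2.2 and carrier home it lands in front of the keeper. The lever then draws it under the lip.
- bottle_tall: Bystander: black bottle, 72 mm diameter, 170 mm tall, origin at the centre of its underside.
- bottle_short: Bystander: black bottle, 60 mm diameter, 120 mm tall, origin at the centre of its underside.
- bin: Bystander: grey stock bin of small bottles, 160 x 240 mm, 120 mm high over the bottles, origin at the centre of its underside.
Mind the look-alikes: they are no part of the job. Several things have the shape of the carrier; the one meant has the colours described above. Of the things like the plate, leave any that is green; of the rest the smaller one is meant.

How it is judged:
On the way, in this order (a step that is already met when the one before it is completed fails the run):
1. the carrier is home under the head, flange within 4 mm of the head's face (x of carrier in the frame of unit above -0.004 m and angle between the x axis of carrier and the x axis of unit, either way round below 0.04 rad), for 0.2 s.
2. the loop's bar is over the keeper: in front of its post and lower than its lip (x of loop_bar in the frame of carrier between -0.035 and -0.0095 m and z of loop_bar in the frame of carrier below 0.067 m and value of joint lever above 0.5 rad), for 0.1 s.
At the end, for the whole second after the job is handed in: The carrier is home under the head: flange within 2 mm of the head's face, square within 0.03 rad, lying on the shelf with the plate still in its recess. The loop's bar is hooked under the keeper's lip (within 6 mm of the keeper site) and the lever lies flat (below 0.06 rad). All at rest (value of joint lever below 0.06 rad and distance between loop_bar and keeper below 0.006 m and x of loop_bar in the frame of carrier below -0.009 m and z of loop_bar in the frame of carrier below 0.067 m and x of carrier in the frame of unit above -0.002 m and angle between the x axis of carrier and the x axis of unit, either way round below 0.03 rad and z of carrier in the frame of unit below 0.018 m and z of plate in the frame of carrier below 0.008 m and linear speed of carrier below 0.01 m/s); the robot touches nothing.
It fails at once if the coated plate is touched by the robot (contact force between any of the fingers, the arm and plate above 0.5 N).
It fails at once if the coated plate scrapes on the exposure unit (contact force between plate and unit above 0.5 N).
It fails at once if the carrier is tipped by more than 0.12 rad (angle between carrier's own z axis and vertical above 0.12 rad).
It fails at once if a bystander is shifted by more than 25 mm (distance of any of bottle_tall, bottle_short, bin from where it was at the start of the episode above 0.025 m).
It also fails if it takes over 64 s, if anything falls off the work surface, if the arm or the gripper's body presses on something with over 40 N, if the wrist force passes 120 N, or if a joint passes its speed limit or range.

## Robot

A 7-joint arm with a two-finger parallel gripper is mounted at the origin on the work surface. World frame = base frame: x ahead of the robot, y to its left, z up, the work surface at z = 0. Lengths are in m, angles in rad, forces in N, time in s.
With the tool pointing down it reaches from about 0.425 to 0.925 m from the base axis. Payload 6.8 kg.
Tool frame: the origin (TCP) lies at the centre of the arm's flange, where the gripper is bolted on; the fingertips stand 173 mm ahead of it and the grasp point (between the pads) lies 155 mm ahead of it; z points along the fingers, y is the direction in which the jaws open and shut (so a half turn about z gives the same grasp; the last joint's range is limited). The gripper opens to 85 mm and grips with 20 to 120 N. Pads are 22 mm wide; open, the fingers measure 114 mm over their backs; the gripper's body (76 mm by 85 mm) begins 54 mm behind the grasp point. The pads swing forward as they close: fully open they stand 13 mm farther back than shut.
Start: joints at [-1.379, 0.477, 0.022, 1.555, -0.011, 1.109, -0.083], TCP at [0.199, 0.645, 0.405] pointing down, gripper open.
Joint ranges: [-2.96, 2.96], [-0.34, 2.1], [-1.41, 1.46], [0.24, 2.44], [-1.37, 4.51], [0.17, 1.92], [-2.96, 2.96]. Speed limits (rad/s): [2.39, 2.39, 3.14, 3.14, 3.14, 3.14, 3.14].

## Interface

Orientations are given as a rotation vector (axis times angle).
In Python, from bench import readout, grab_frame, camera_model, r gives the robot as it stands.
- The arm moves only by the tool apply_moves, never from a script. Its argument "deltas" is a list of rows, each an object with "xyz": the shift along the world's x, y, z in m, a list of three; "turn": the turn about the world's z in rad. In form: [{"xyz": [dx, dy, dz], "turn": turn}, ...]. A call has 1 to 12 rows; each row shifts and turns the commanded pose from where the row before left it; what a row does not reach is not made up. A row lasts 1/12 s, in which the tool goes at most 41.7 mm and 7.16 degrees, less where a joint would pass 70% of its speed; a pose out of reach is approached as far as the arm can. A call with a gripper value outside its range is refused whole. "claw" is the gripper's target within -1 to 1 (shut at 1, half-way at 0, fully open at -1), set as the call begins (left out, the last holds). The fingers move at their own pace and stop on an object; "squeeze" is the grip in N (left out, the last holds). Time passes only in rows, so rows that do not move let the fingers close. It gives the time, the measured TCP pose, the force and the opening at its end, in the units of the state.
- readout.get_obs(): the state, without advancing time (a new reading comes with each control period).
- grab_frame(name): name is "side" or "top" or "wrist"; returns the picture (384x512x3 uint8, red, green, blue); there is no depth.
- camera_model(name): a dict with "intrinsics" (3x3 intrinsics, pixels), "k1" (the pictures are not rectified: a ray, as slopes to the right and down, at radius r is drawn at 1 + k1 r^2 times it, then the intrinsics apply), "R" (3x3) and "t" (3): a world point X has camera coordinates R X + t. Camera axes: x right, y down, z forward; pixel columns grow to the right and rows downward; lengths in m; the calibration is good to about 2 mm. A picture is of the moment at which its call begins: read the wrist's pose just before it. camera_model takes no time and is no camera call; for the wrist camera it gives the pose at the moment of the call.
- r.hand_in(): hands the job in, once; it reports no verdict.
The state is a dict: "clock": time; "joints": joint angles; "qvel": joint speeds; "tau": joint torques, N m; "tcp_pos": TCP position; "orientation": TCP orientation; "contact_force": force on the tool from outside, world axes, zero at the start; "moment": the same for the moment, N m; "grip_width": finger opening in m.
Only numpy, scipy, OpenCV 4.12 (cv2) and the standard library are available. Lean on these libraries where they do the work, as an engineer would, in place of code of your own. Each camera call takes 0.05 s, during which the arm holds its last target.

## Working session

There is one attempt and no reset: what is moved stays moved. The work goes in short steps, Python scripts to look and compute and a tool call to move; the robot and the scene stay as the last step left them, time stands still between calls to the robot, and variables do not carry over. Pictures are saved under pics/ and viewed, and the job is handed in when it is done.

Besides the shell and the picture viewer there is one more tool, called after "Request:" as name([rows], argument=value, ...), one row to a line, values as JSON. apply_moves: Moves the arm, as the interface text tells. Its arguments: {"type":"object","properties":{"deltas":{"type":"array"},"claw":{"type":"number"},"squeeze":{"type":"number"}},"required":["deltas"]}

```bash
mkdir -p pics; ls; cat > h.py <<'E'
import numpy as np, cv2
from bench import readout, grab_frame, camera_model, r
def snap(n,f):
    im=grab_frame(n); cv2.imwrite(f'pics/{f}.png',im[:,:,::-1]); return im
def ray(n,u,v,cm=None):
    cm=cm or camera_model(n); K=np.array(cm['intrinsics']);R=np.array(cm['R']);t=np.array(cm['t'])
    p=cv2.undistortPoints(np.array([[[u,v]]],float),K,np.array([cm['k1'],0,0,0,0]))[0,0]
    # exact: drawn = r(1+k1 r^2)
    d=R.T@np.array([p[0],p[1],1]); return -R.T@t,d
def onz(n,u,v,z,cm=None):
    o,d=ray(n,u,v,cm); return o+d*(z-o[2])/d[2]
def proj(n,X,cm=None):
    cm=cm or camera_model(n); K=np.array(cm['intrinsics']);R=np.array(cm['R']);t=np.array(cm['t'])
    c=R@np.array(X)+t; s=c[:2]/c[2]; s=s*(1+cm['k1']*(s@s)); return K[:2,:2]@s+K[:2,2]
def tri(a,b):
    (o1,d1),(o2,d2)=a,b
    A=np.stack([d1,-d2],1); s=np.linalg.lstsq(A,o2-o1,rcond=None)[0]
    p,q=o1+d1*s[0],o2+d2*s[1]; return (p+q)/2,np.linalg.norm(p-q)
E
python3 - <<'E'
from h import *
print(readout.get_obs())
for n in('side','top','wrist'):
    snap(n,n+'0'); c=camera_model(n); print(n,c['k1'],np.round(c['intrinsics'],1).tolist(),(-np.array(c['R']).T@np.array(c['t'])).round(3),np.round(c['R'],2).tolist())
E
```

```text
pics
{'clock': 0.0, 'joints': array([-1.37905675,  0.47780443,  0.0223198 ,  1.55646487, -0.01148944,
        1.10926425, -0.0831058 ]), 'qvel': array([ 1.75143139e-03, -7.58168580e-04, -4.92264158e-04,  9.07454077e-05,
        5.90883700e-04,  5.26550226e-04,  4.74689038e-04]), 'tau': array([-2.90030493e-05, -5.96440887e+01,  1.60760846e+00, -2.81201738e+01,
        1.23654550e-02,  9.21965257e-03, -1.75459758e-05]), 'tcp_pos': array([0.19927408, 0.64462616, 0.40371646]), 'orientation': array([-4.69144865e-01, -3.10622651e+00,  2.83957525e-03]), 'contact_force': array([0.08097832, 0.92896019, 0.03577197]), 'moment': array([0.00031586, 0.05342232, 0.01849221]), 'grip_width': 0.08534349471406685}
side -0.11639538405099921 [[482.1, 0.0, 253.5], [0.0, 482.1, 186.1], [0.0, 0.0, 1.0]] [0.212 1.347 1.371] [[-0.98, -0.21, -0.0], [-0.15, 0.67, -0.73], [0.16, -0.71, -0.68]]
top -0.1258962889284837 [[437.8, 0.0, 251.3], [0.0, 437.8, 193.9], [0.0, 0.0, 1.0]] [0.216 0.03  1.766] [[0.0, -1.0, 0.01], [-0.98, -0.01, -0.18], [0.18, -0.01, -0.98]]
wrist 0.012326908040535357 [[290.5, 0.0, 259.1], [0.0, 290.5, 188.2], [0.0, 0.0, 1.0]] [0.134 0.664 0.372] [[0.3, 0.96, -0.0], [0.92, -0.28, 0.27], [0.26, -0.08, -0.96]]
```

View pics/side0.png

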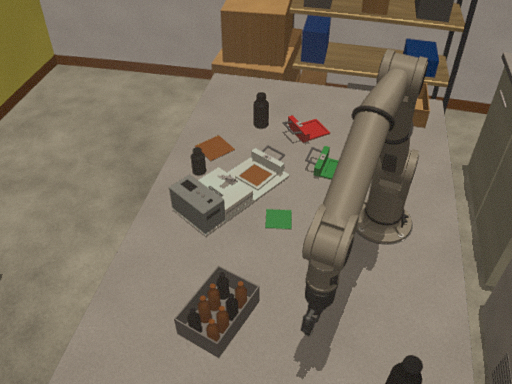

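View pics/top0.png

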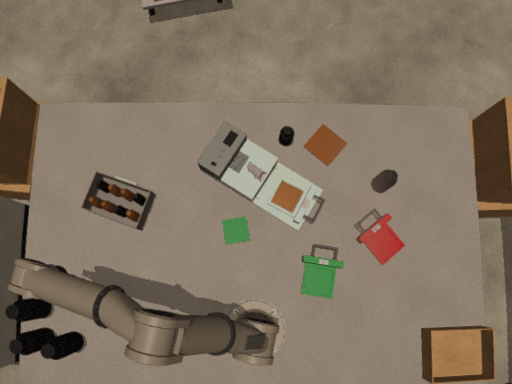

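View pics/wrist0.png

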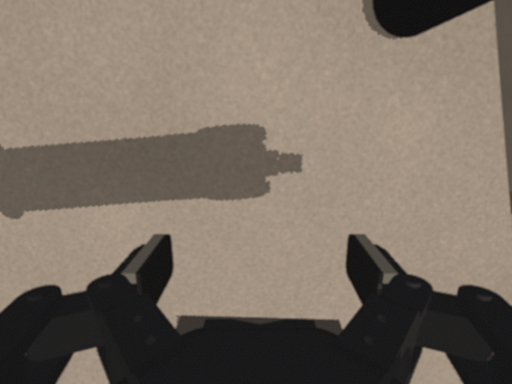

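The pictures show the unit at top-view (255,175), with the grey or silver carrier and amber plate at (290,195) on its shelf. The look-alikes are a red carrier (380,240), a green carrier (320,275), a larger amber sheet (325,145) and a green plate (236,230). I'll check an enlarged crop before going on.

```bash
python3 - <<'E'
import cv2
a=cv2.imread('pics/top0.png')[110:240,190:340]; cv2.imwrite('pics/top0c.png',cv2.resize(a,None,fx=5,fy=4.6,interpolation=cv2.INTER_CUBIC) if 0 else cv2.resize(a,None,fx=4.6,fy=4.6,interpolation=cv2.INTER_CUBIC))
a=cv2.imread('pics/side0.png')[135:240,160:310]; cv2.imwrite('pics/side0c.png',cv2.resize(a,None,fx=5,fy=5,interpolation=cv2.INTER_CUBIC))
E
```

```text
(no output)
```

View pics/top0c.png

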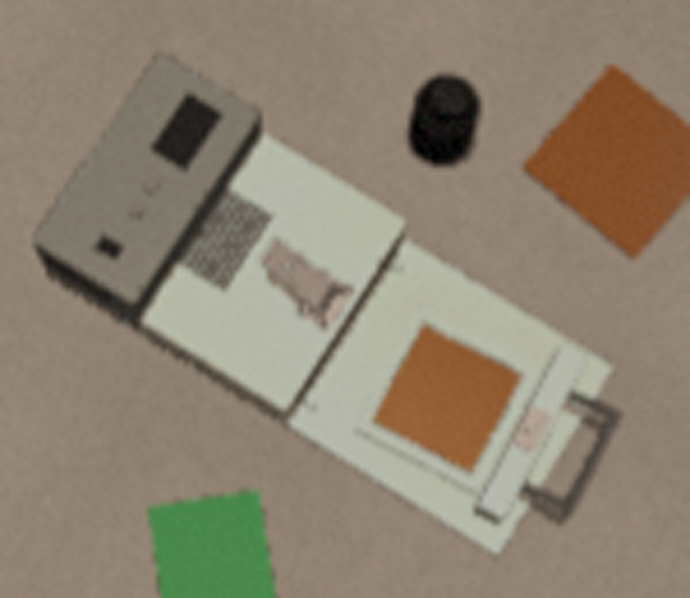

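View pics/side0c.png

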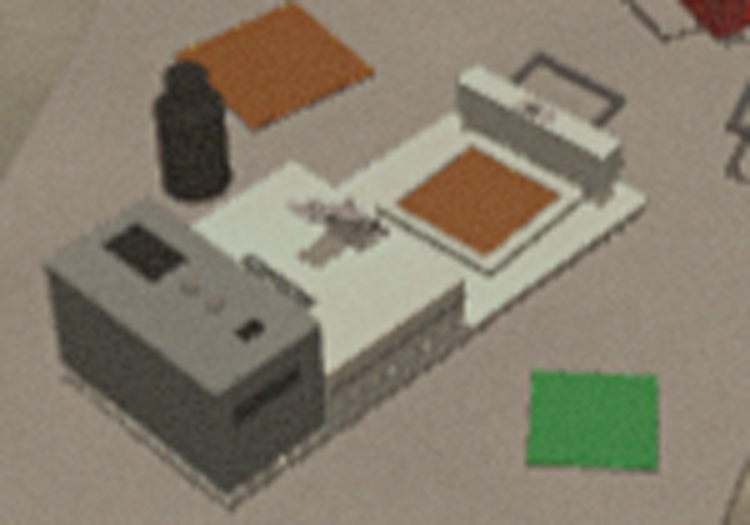

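```bash
python3 - <<'E'
from h import *
P=lambda a,z:onz('top',a[0]/4.6+190-.4,a[1]/4.6+110-.4,z)
hl,hr=P((404,233),.074),P((289,414),.074)
sl,sr=P((612,368),.015),P((500,552),.015)
print('head',hl,hr,np.linalg.norm(hl-hr),(hl+hr)/2)
print('shelf',sl,sr,np.linalg.norm(sl-sr),(sl+sr)/2)
y=(hl-hr)[:2];y/=np.linalg.norm(y);print('unit x yaw from edge',np.arctan2(-y[0]*0+ -y[0],y[1]))
d=((hl+hr)/2-(sl+sr)/2)[:2];print('yaw shelf->head',np.arctan2(d[1],d[0]),np.linalg.norm(d))
y=(sl-sr)[:2];print('yaw shelf edge',np.arctan2(-y[0],y[1]))
b1,b2=P((612,415),.072),P((563,515),.072)
print('bar',b1,b2,np.linalg.norm(b1-b2),(b1+b2)/2);y=(b1-b2)[:2];print(np.arctan2(-y[0],y[1]))
f1,f2=P((560,345),.074),P((477,512),.074);print('flange rear top',f1,f2,np.linalg.norm(f1-f2),(f1+f2)/2);y=(f1-f2)[:2];print(np.arctan2(-y[0],y[1]))
pc=[P(p,.025) for p in((425,323),(522,374),(470,472),(374,423))]
print('plate',np.mean(pc,0),[np.linalg.norm(pc[i]-pc[i-1]).round(3) for i in range(4)])
# lever
for p in((265,250),(285,240),(345,290),(325,325)): print(P(p,.09),P(p,.12))
E
```

```text
head [ 0.66494267 -0.09045823  0.074     ] [0.50502517 0.00881174 0.074     ] 0.18822362471717144 [ 0.58498392 -0.04082325  0.074     ]
shelf [ 0.55822811 -0.27931987  0.015     ] [ 0.39380459 -0.17675599  0.015     ] 0.19378969575661992 [ 0.47601635 -0.22803793  0.015     ]
unit x yaw from edge -2.126339001570339
yaw shelf->head 1.043682870254762 0.2166177937385999
yaw shelf edge -2.128516910464703
bar [ 0.50602837 -0.26819142  0.072     ] [ 0.41966833 -0.22417582  0.072     ] 0.09693002633956355 [ 0.46284835 -0.24618362  0.072     ]
-2.0421543827335094
flange rear top [ 0.5665776  -0.22429341  0.074     ] [ 0.42173738 -0.15069149  0.074     ] 0.16246825281473196 [ 0.49415749 -0.18749245  0.074     ]
-2.0409501512622183
plate [ 0.52871291 -0.13147232  0.025     ] [np.float64(0.101), np.float64(0.097), np.float64(0.099), np.float64(0.094)]
[0.64476926 0.03008756 0.09      ] [0.63709286 0.03008891 0.12      ]
[0.65373175 0.01297618 0.09      ] [0.64589488 0.0132839  0.12      ]
[ 0.61001638 -0.03845391  0.09      ] [ 0.6029622  -0.03722538  0.12      ]
[ 0.57931634 -0.02136366  0.09      ] [ 0.57281182 -0.02044112  0.12      ]
```

Request:
apply_moves([
  {"xyz":[0.025,-0.033,0.002],"turn":0},
  {"xyz":[0.025,-0.033,0.002],"turn":0},
  {"xyz":[0.025,-0.033,0.002],"turn":0},
  {"xyz":[0.025,-0.033,0.002],"turn":0},
  {"xyz":[0.025,-0.033,0.002],"turn":0},
  {"xyz":[0.025,-0.033,0.002],"turn":0},
  {"xyz":[0.025,-0.033,0.002],"turn":0},
  {"xyz":[0.025,-0.033,0.002],"turn":0},
  {"xyz":[0.025,-0.033,0],"turn":0},
  {"xyz":[0.025,-0.033,0],"turn":0},
  {"xyz":[0.025,-0.033,0],"turn":0},
  {"xyz":[0.025,-0.033,0],"turn":0},
])

```text
clock: 1.15
tcp_pos: [0.5001, 0.247, 0.4208]
orientation: [-0.469, -3.106, -0.0]
contact_force: [1.1, 1.0, 0.2]
grip_width: 0.0853
```

Request:
apply_moves([
  {"xyz":[-0.002,-0.037,0],"turn":-0.014},
  {"xyz":[-0.002,-0.037,0],"turn":-0.014},
  {"xyz":[-0.002,-0.037,0],"turn":-0.014},
  {"xyz":[-0.002,-0.037,0],"turn":-0.014},
  {"xyz":[-0.002,-0.037,0],"turn":-0.014},
  {"xyz":[-0.002,-0.037,0],"turn":-0.014},
  {"xyz":[-0.002,-0.037,0],"turn":-0.014},
  {"xyz":[-0.002,-0.037,0],"turn":-0.014},
  {"xyz":[-0.002,-0.037,0],"turn":-0.014},
  {"xyz":[-0.002,-0.037,0],"turn":-0.014},
  {"xyz":[-0.002,-0.037,0],"turn":-0.014},
  {"xyz":[-0.002,-0.037,0],"turn":-0.014},
])

```text
clock: 2.15
tcp_pos: [0.4747, -0.1968, 0.4208]
orientation: [0.729, 3.056, 0.001]
contact_force: [0.7, 0.2, -0.1]
grip_width: 0.0854
```

```bash
python3 - <<'E'
from h import *
import pickle
cm=camera_model('wrist'); im=snap('wrist','w1'); pickle.dump(cm,open('w1.pkl','wb'))
o=readout.get_obs();print(o['clock'],o['tcp_pos'],o['orientation'],o['joints'].round(2),o['contact_force'])
cv2.imwrite('pics/w1b.png',cv2.resize(im[:,:,::-1],(800,600),interpolation=cv2.INTER_CUBIC))
E
```

```text
2.2 [ 0.47309248 -0.20426369  0.42136938] [ 0.74311624  3.05027754 -0.00650509] [-0.17  0.21  0.53  1.94 -0.12  1.02  1.51] [ 0.0389777  -6.19488242  1.493081  ]
```

View pics/w1b.png

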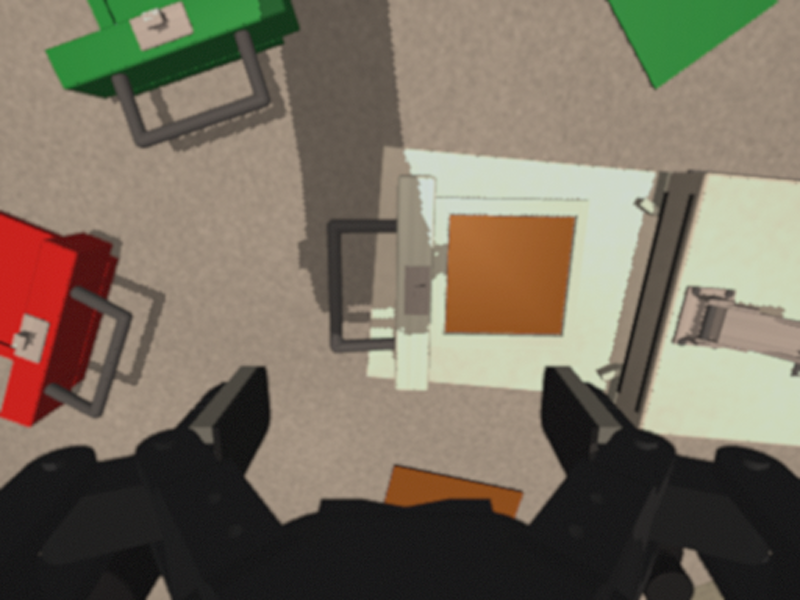

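```bash
python3 - <<'E'
from h import *
import pickle
cm=pickle.load(open('w1.pkl','rb')); now=camera_model('wrist')
print(-np.array(cm['R']).T@cm['t'],-np.array(now['R']).T@now['t'])
P=lambda a,z,c=now:onz('wrist',(a[0]+.5)/1.5625-.5,(a[1]+.5)/1.5625-.5,z,c)
def yaw(a,b): v=(a-b)[:2]; return np.arctan2(v[1],v[0])
for c in(cm,now):
    b1,b2=P((335,228),.072,c),P((339,345),.072,c);print('bar',(b1+b2)/2,yaw(b2,b1)-np.pi/2, np.linalg.norm(b1-b2))
    h1,h2=P((703,175),.074,c),P((640,432),.074,c);print('head',(h1+h2)/2,yaw(h2,h1)-np.pi/2,np.linalg.norm(h1-h2))
    f1,f2=P((435,180),.074,c),P((428,388),.074,c);print('fl',(f1+f2)/2,yaw(f2,f1)-np.pi/2,np.linalg.norm(f1-f2))
    s1,s2=P((450,150),.015,c),P((650,171),.015,c);print('shelf right side yaw',yaw(s2,s1))
    q=[P(p,.025,c) for p in((448,215),(576,216),(562,336),(446,333))];print('plate',np.mean(q,0),yaw(q[1],q[0]),yaw(q[2],q[3]))
    for p in((707,290),(685,340)):print('lever pivot end',P(p,.086,c))
E
```

```text
[ 0.41361633 -0.16667551  0.38911409] [ 0.41231428 -0.17370887  0.38950366]
bar [ 0.46663207 -0.24816073  0.072     ] -2.046284622595342 0.08730601384516155
head [ 0.59173849 -0.04167355  0.074     ] -2.1151613019828917 0.19537231290607546
fl [ 0.49817713 -0.18797762  0.074     ] -2.0559779519606156 0.1542070043664371
shelf right side yaw 1.0009146117826544
plate [ 0.52947742 -0.13001718  0.025     ] 1.0937412089806913 1.0751905684331562
lever pivot end [ 0.5802221  -0.01774442  0.086     ]
lever pivot end [ 0.60898548 -0.04233367  0.086     ]
bar [ 0.46495636 -0.25744446  0.072     ] -2.0563271494537245 0.08760378401568461
head [ 0.59193543 -0.05200309  0.074     ] -2.1227302068474843 0.19551575210023098
fl [ 0.49712468 -0.19740021  0.074     ] -2.0653764056425294 0.15461000255257723
shelf right side yaw 0.9911716210592396
plate [ 0.52892395 -0.13991181  0.025     ] 1.084538635672905 1.0670167586764907
lever pivot end [ 0.58048836 -0.02792122  0.086     ]
lever pivot end [ 0.6090902  -0.05271361  0.086     ]
```

Request:
apply_moves([
  {"xyz":[-0.002,-0.01,-0.01],"turn":0},
  {"xyz":[-0.002,-0.015,-0.02],"turn":0},
  {"xyz":[-0.003,-0.014,-0.03],"turn":0},
  {"xyz":[-0.003,-0.014,-0.03],"turn":0},
  {"xyz":[0,0,-0.02],"turn":0},
  {"xyz":[0,0,-0.01],"turn":0},
  {"xyz":[0,0,0],"turn":0},
  {"xyz":[0,0,0],"turn":0},
], claw=0.3, squeeze=40)

```text
clock: 2.87
tcp_pos: [0.4657, -0.2477, 0.3009]
orientation: [-0.727, -3.056, -0.0]
contact_force: [-0.1, -0.5, 0.3]
grip_width: 0.0299
```

```bash
python3 - <<'E'
from h import *
import pickle
cm=camera_model('wrist'); im=snap('wrist','w2'); pickle.dump(cm,open('w2.pkl','wb'))
o=readout.get_obs();print(o['clock'],o['tcp_pos'],o['orientation'],o['grip_width'],o['contact_force'])
cv2.imwrite('pics/w2b.png',cv2.resize(im[:,:,::-1],(800,600),interpolation=cv2.INTER_CUBIC))
E
```

```text
2.9167 [ 0.46604338 -0.24781656  0.30169599] [7.26544794e-01 3.05496965e+00 1.60566209e-04] 0.030008267576994086 [-0.8182697   0.20661542  0.46710314]
```

View pics/w2b.png

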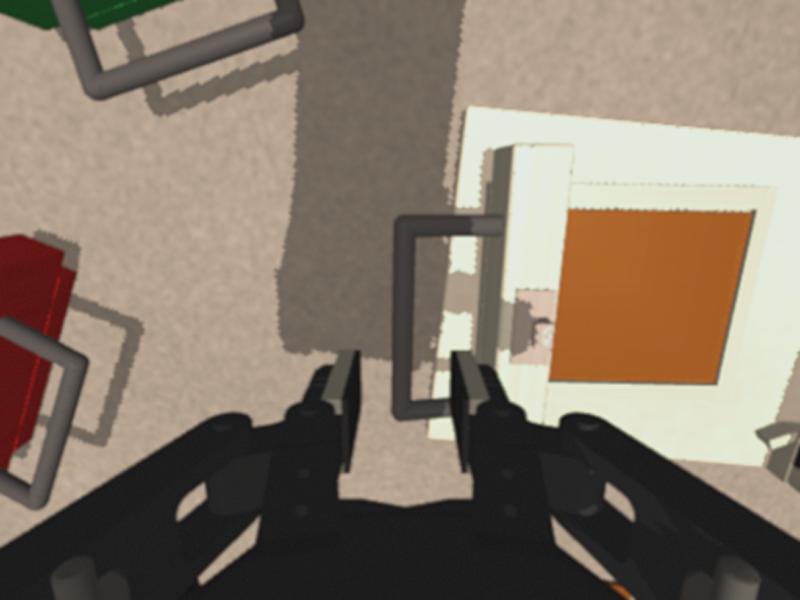

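```bash
python3 - <<'E'
from h import *
import pickle
c=pickle.load(open('w2.pkl','rb'))
P=lambda a,z:onz('wrist',(a[0]+.5)/1.5625-.5,(a[1]+.5)/1.5625-.5,z,c)
a,b=P((405,218),.072),P((401,414),.072)
v=b-a;print((a+b)/2,np.linalg.norm(v),np.arctan2(v[1],v[0])-np.pi/2+np.pi)
o=readout.get_obs();t=o['tcp_pos'];print(t);print('along jaws',((a+b)/2-t)[:2]@[np.cos(1.1),np.sin(1.1)])
w=o['orientation'];print(2*np.arctan2(w[1],w[0])-np.pi/2)
E
```

```text
[ 0.46495124 -0.24903976  0.072     ] 0.09459951898536612 1.0831211695527352
[ 0.46604338 -0.24781656  0.30169599]
along jaws -0.001585509413223846
1.1038235607798406
```

The bar's middle is 1.6 mm from the jaw centre, so I'll descend and pinch it.

Request:
apply_moves([
  {"xyz":[-0.001,-0.001,-0.01],"turn":-0.01},
  {"xyz":[0,0,-0.015],"turn":0},
  {"xyz":[0,0,-0.015],"turn":0},
  {"xyz":[0,0,-0.015],"turn":0},
  {"xyz":[0,0,-0.012],"turn":0},
  {"xyz":[0,0,-0.006],"turn":0},
  {"xyz":[0,0,-0.001],"turn":0},
  {"xyz":[0,0,0],"turn":0},
  {"xyz":[0,0,0],"turn":0},
])

```text
clock: 3.67
tcp_pos: [0.4647, -0.2493, 0.2274]
orientation: [0.743, 3.051, -0.0]
contact_force: [-0.6, -0.4, 0.2]
grip_width: 0.0298
```

Request:
apply_moves([
  {"xyz":[0,0,0],"turn":0},
  {"xyz":[0,0,0],"turn":0},
  {"xyz":[0,0,0],"turn":0},
  {"xyz":[0,0,0],"turn":0},
  {"xyz":[0,0,0],"turn":0},
  {"xyz":[0,0,0],"turn":0},
], claw=1, squeeze=40)

```text
clock: 4.17
tcp_pos: [0.4647, -0.2492, 0.2274]
orientation: [0.743, 3.051, 0.0]
contact_force: [-0.8, 0.9, 5.4]
grip_width: 0.0087
```

```bash
python3 - <<'E'
from h import *
import pickle
cm=camera_model('wrist'); im=snap('wrist','w3'); pickle.dump(cm,open('w3.pkl','wb'))
o=readout.get_obs();w=o['orientation'];print(o['clock'],o['tcp_pos'],(2*np.arctan2(w[1],w[0])-np.pi/2)%np.pi,o['grip_width'],o['contact_force'])
cv2.imwrite('pics/w3b.png',cv2.resize(im[:,:,::-1],(800,600),interpolation=cv2.INTER_CUBIC))
E
```

```text
4.2167 [ 0.46469892 -0.24923154  0.22740488] 1.092746255740713 0.008613811809680117 [-0.33980783  0.30053834  6.30742154]
```

View pics/w3b.png

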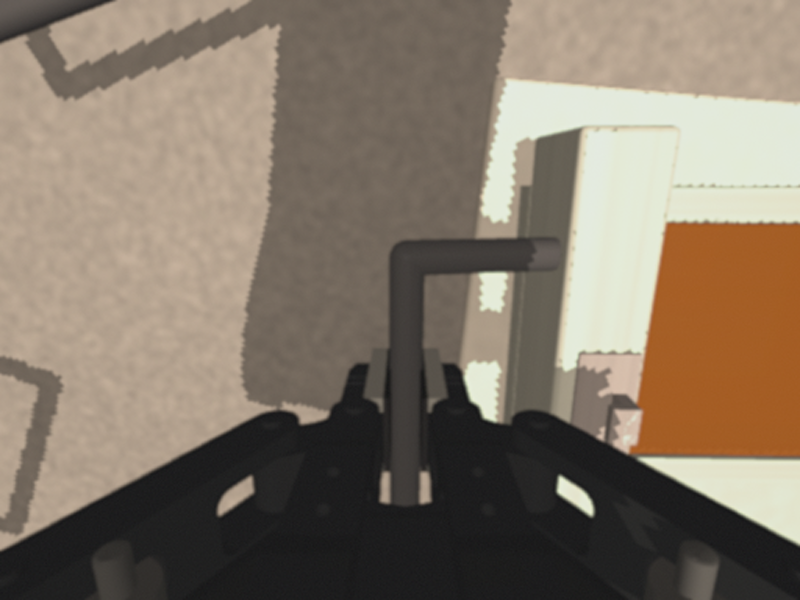

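Request:
apply_moves([
  {"xyz":[-0.0005,0.002,0],"turn":-0.019},
  {"xyz":[-0.0005,0.002,0],"turn":-0.019},
  {"xyz":[-0.0005,0.002,0],"turn":-0.019},
  {"xyz":[-0.0005,0.002,0],"turn":-0.019},
  {"xyz":[0,0,0],"turn":0},
  {"xyz":[0,0,0],"turn":0},
])

```text
clock: 4.72
tcp_pos: [0.4616, -0.2429, 0.2275]
orientation: [0.862, 3.02, -0.004]
contact_force: [-3.5, -4.7, 7.4]
grip_width: 0.0084
```

```bash
cat > look.py <<'E'
import sys,pickle
from h import *
k=sys.argv[1]
cm=camera_model('wrist'); im=snap('wrist','w'+k); pickle.dump(cm,open(f'w{k}.pkl','wb'))
o=readout.get_obs();w=o['orientation'];print(o['clock'],o['tcp_pos'],(2*np.arctan2(w[1],w[0])-np.pi/2)%np.pi,o['grip_width'],o['contact_force'])
cv2.imwrite(f'pics/w{k}b.png',cv2.resize(im[:,:,::-1],(800,600),interpolation=cv2.INTER_CUBIC))
if len(sys.argv)>2:
    x0,x1,y0,y1=map(int,sys.argv[3:7]); n=sys.argv[2]
    im=snap(n,n+k); s=min(800/(x1-x0),600/(y1-y0))
    cv2.imwrite(f'pics/{n}{k}c.png',cv2.resize(im[y0:y1,x0:x1,::-1],None,fx=s,fy=s,interpolation=cv2.INTER_CUBIC)); print('scale',s)
E
python3 look.py 4 top 190 340 110 222
```

```text
4.7667 [ 0.46164048 -0.24294174  0.22749889] 1.0148881028565309 0.008029004330335838 [-3.37950867 -4.86683673  8.26531281]
scale 5.333333333333333
```

View pics/w4b.png

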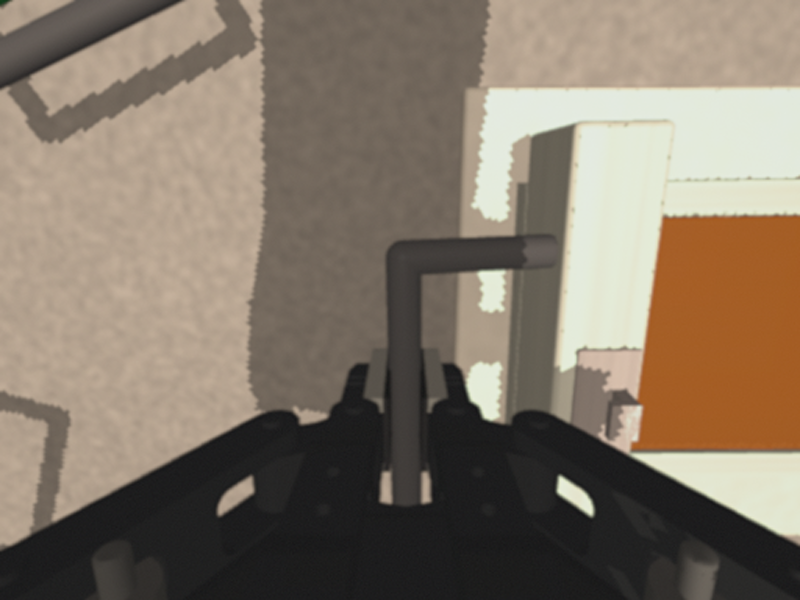

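View pics/top4c.png

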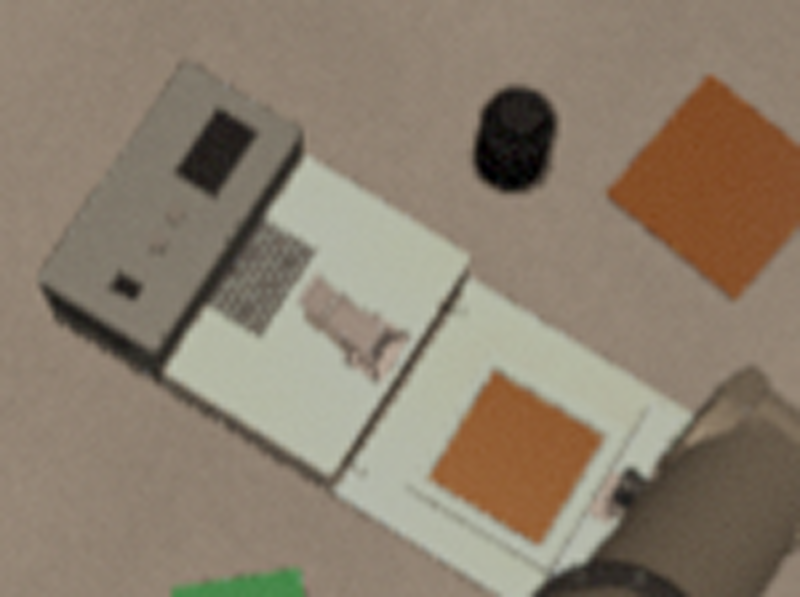

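Request:
apply_moves([
  {"xyz":[0.0021,0.0034,0],"turn":0},
  {"xyz":[0.0042,0.0068,0],"turn":0},
  {"xyz":[0.0042,0.0068,0],"turn":0},
  {"xyz":[0.0042,0.0068,0],"turn":0},
  {"xyz":[0.0042,0.0068,0],"turn":0},
  {"xyz":[0.0042,0.0068,0],"turn":0},
  {"xyz":[0.0042,0.0068,0],"turn":0},
  {"xyz":[0.0042,0.0068,0],"turn":0},
  {"xyz":[0.0021,0.0034,0],"turn":0},
  {"xyz":[0,0,0],"turn":0},
])

```text
clock: 5.65
tcp_pos: [0.4953, -0.1888, 0.2275]
orientation: [0.862, 3.02, -0.005]
contact_force: [-3.6, -5.6, 7.7]
grip_width: 0.0085
```

```bash
python3 look.py 5 side 160 310 135 240
```

```text
5.7 [ 0.49527045 -0.18881666  0.22750067] 1.014266987991551 0.00864732053270667 [-3.59512475 -6.35151764  8.5136664 ]
scale 5.333333333333333
```

View pics/w5b.png

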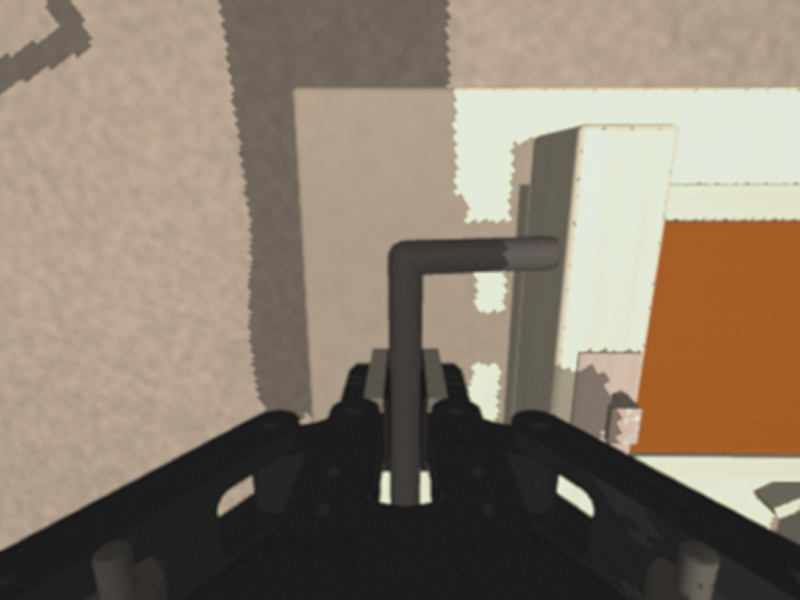

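View pics/side5c.png

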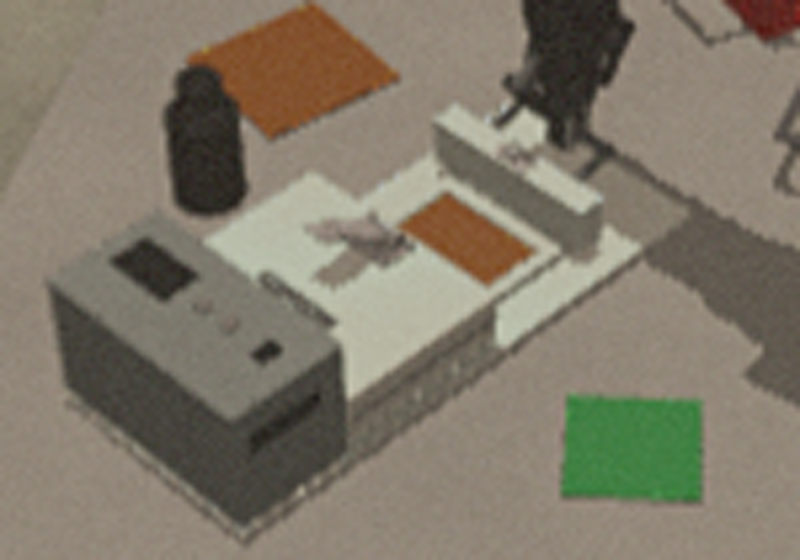

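Request:
apply_moves([
  {"xyz":[0.0021,0.0034,0],"turn":0},
  {"xyz":[0.0042,0.0068,0],"turn":0},
  {"xyz":[0.0042,0.0068,0],"turn":0},
  {"xyz":[0.0042,0.0068,0],"turn":0},
  {"xyz":[0.0042,0.0068,0],"turn":0},
  {"xyz":[0.0042,0.0068,0],"turn":0},
  {"xyz":[0.0042,0.0068,0],"turn":0},
  {"xyz":[0.0042,0.0068,0],"turn":0},
  {"xyz":[0.0042,0.0068,0],"turn":0},
  {"xyz":[0.0042,0.0068,0],"turn":0},
  {"xyz":[0.0042,0.0068,0],"turn":0},
  {"xyz":[0.0021,0.0034,0],"turn":0},
])

```text
clock: 6.75
tcp_pos: [0.5411, -0.115, 0.2275]
orientation: [0.865, 3.02, -0.006]
contact_force: [-5.9, -11.5, 11.0]
grip_width: 0.0085
```

```bash
python3 look.py 6 side 160 310 135 240
```

```text
6.8 [ 0.54146943 -0.11445335  0.2274901 ] 1.0138420177018426 0.008358251961799613 [-5.47314727 -8.00272928 10.06452668]
scale 5.333333333333333
```

View pics/w6b.png

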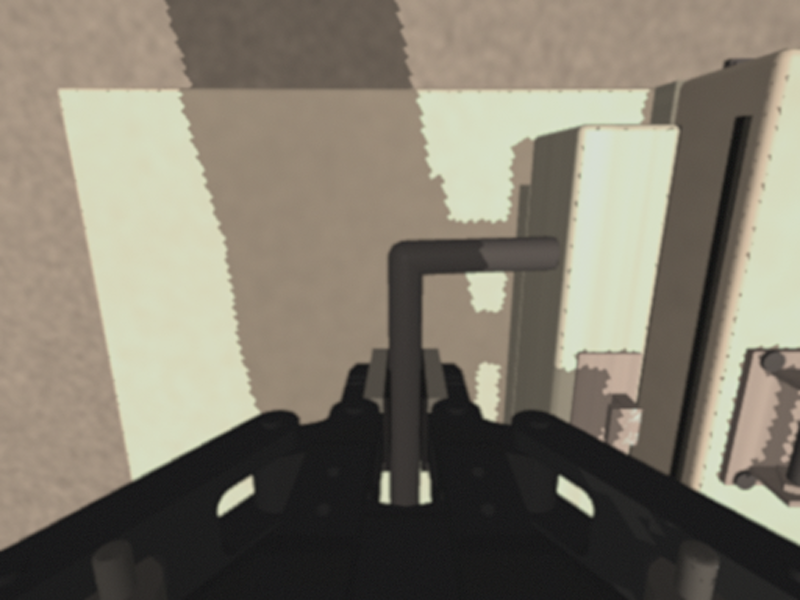

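View pics/side6c.png

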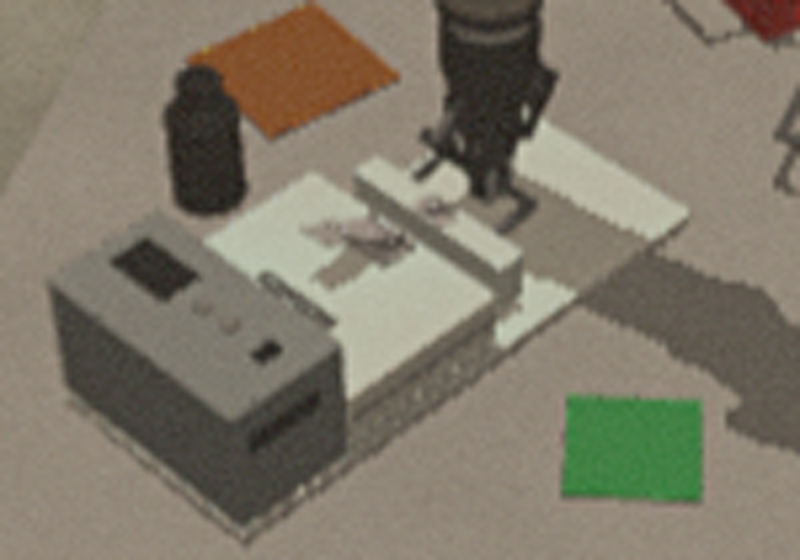

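```bash
python3 - <<'E'
from h import *
import pickle
c=pickle.load(open('w6.pkl','rb'))
P=lambda a,z:onz('wrist',(a[0]+.5)/1.5625-.5,(a[1]+.5)/1.5625-.5,z,c)
f=[P(p,.074) for p in((678,128),(640,360))]; h=[P(p,.074) for p in((772,120),(702,470))]
u=np.array([.527,.85])
for L in(f,h):
    v=L[1]-L[0];print([p[:2]@u for p in L],np.arctan2(v[1],v[0])%np.pi-np.pi/2, L)
E
```

```text
[np.float64(0.2548475025978716), np.float64(0.25407021771586785)] 1.0034653004496406 [array([ 0.51109754, -0.01705988,  0.074     ]), array([ 0.56423412, -0.05091902,  0.074     ])]
[np.float64(0.2776652107957422), np.float64(0.27796500980385297)] 1.0187559524294665 [array([0.52170099, 0.00321034, 0.074     ]), array([ 0.60806525, -0.0499828 ,  0.074     ])]
```

Request:
apply_moves([
  {"xyz":[0.0016,0.0026,0],"turn":0},
  {"xyz":[0.0021,0.0034,0],"turn":0},
  {"xyz":[0.0021,0.0034,0],"turn":0},
  {"xyz":[0.0016,0.0026,0],"turn":0},
  {"xyz":[0,0,0],"turn":0},
])

```text
clock: 7.27
tcp_pos: [0.5484, -0.1033, 0.2275]
orientation: [0.865, 3.02, -0.006]
contact_force: [-6.5, -9.5, 10.6]
grip_width: 0.0086
```

Request:
apply_moves([
  {"xyz":[0.0011,0.0017,0],"turn":0},
  {"xyz":[0.0011,0.0017,0],"turn":0},
  {"xyz":[0,0,0],"turn":0},
])

```text
clock: 7.52
tcp_pos: [0.5503, -0.1004, 0.2275]
orientation: [-0.866, -3.02, 0.007]
contact_force: [-5.2, -9.9, 11.7]
grip_width: 0.0087
```

Request:
apply_moves([
  {"xyz":[0.0005,0.0009,0],"turn":0},
  {"xyz":[0.0005,0.0009,0],"turn":0},
  {"xyz":[0,0,0],"turn":0},
])

```text
clock: 7.77
tcp_pos: [0.5512, -0.0988, 0.2275]
orientation: [-0.866, -3.02, 0.007]
contact_force: [-6.7, -11.0, 10.5]
grip_width: 0.0081
```

Request:
apply_moves([
  {"xyz":[0.0005,0.0009,0],"turn":0},
  {"xyz":[0.0005,0.0009,0],"turn":0},
  {"xyz":[0.0005,0.0009,0],"turn":0},
  {"xyz":[0,0,0],"turn":0},
])

```text
clock: 8.1
tcp_pos: [0.5525, -0.097, 0.2275]
orientation: [-0.867, -3.019, 0.009]
contact_force: [-7.1, -13.7, 10.1]
grip_width: 0.0082
```

```bash
python3 look.py 7
```

```text
8.15 [ 0.55247176 -0.09696163  0.22746034] 1.0115126477771632 0.008763756852870772 [ -6.78596825 -13.05700273  11.08476203]
```

View pics/w7b.png

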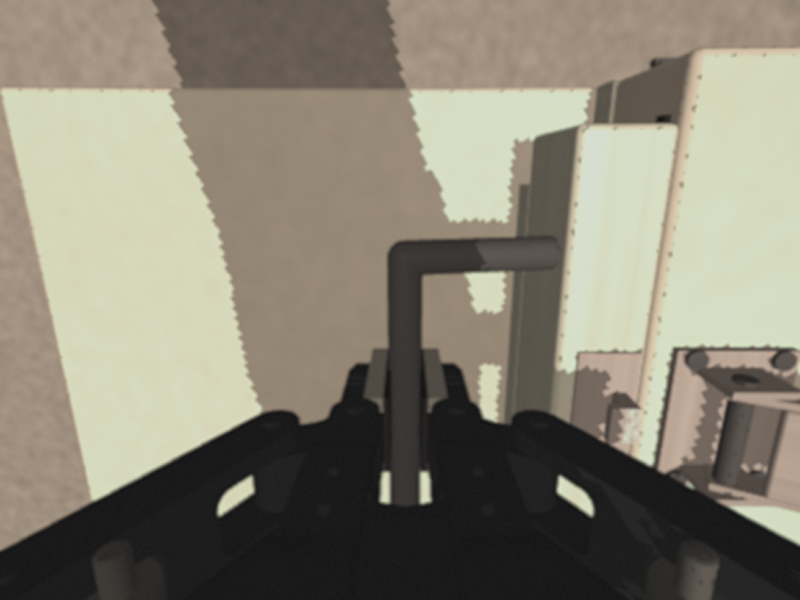

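Request:
apply_moves([
  {"xyz":[0.0005,0.0009,0],"turn":0},
  {"xyz":[0.0005,0.0009,0],"turn":0},
  {"xyz":[0,0,0],"turn":0},
])

```text
clock: 8.4
tcp_pos: [0.5527, -0.0967, 0.2275]
orientation: [-0.869, -3.018, 0.012]
contact_force: [-8.8, -16.8, 12.8]
grip_width: 0.0086
```

Request:
apply_moves([
  {"xyz":[0.0005,0.0009,0],"turn":0},
  {"xyz":[0.0005,0.0009,0],"turn":0},
  {"xyz":[0,0,0],"turn":0},
])

```text
clock: 8.65
tcp_pos: [0.553, -0.0964, 0.2274]
orientation: [-0.871, -3.017, 0.015]
contact_force: [-11.1, -20.0, 14.1]
grip_width: 0.0082
```

```bash
python3 look.py 8
```

```text
8.7 [ 0.55296499 -0.09636147  0.22748101] 1.008611874376066 0.007999698494541093 [-10.62213486 -20.39119715  14.7722842 ]
```

View pics/w8b.png

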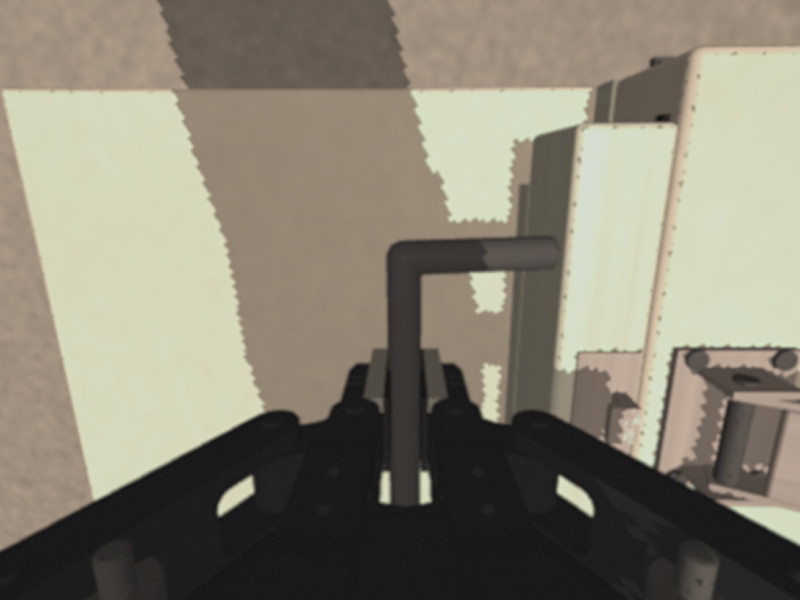

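The flange is closed along the head's edge. The push force rose about 10 N over 4 mm of command with no motion. I'll release and go up.

Request:
apply_moves([
  {"xyz":[-0.0005,-0.0009,0],"turn":0},
  {"xyz":[0,0,0],"turn":0},
  {"xyz":[0,0,0],"turn":0},
  {"xyz":[0,0,0],"turn":0},
  {"xyz":[0,0,0],"turn":0},
], claw=0.35)

```text
clock: 9.12
tcp_pos: [0.5555, -0.0893, 0.2266]
orientation: [-0.858, -3.021, 0.001]
contact_force: [-3.1, -5.0, 1.8]
grip_width: 0.0278
```

Request:
apply_moves([
  {"xyz":[-0.001,-0.0017,0.005],"turn":0},
  {"xyz":[0,0,0.01],"turn":0},
  {"xyz":[0,0,0.015],"turn":0},
  {"xyz":[0,0,0.02],"turn":0},
  {"xyz":[0,0,0.03],"turn":0},
  {"xyz":[0,0,0.03],"turn":0},
  {"xyz":[0,0,0.03],"turn":0},
  {"xyz":[0,0,0.02],"turn":0},
  {"xyz":[0,0,0.01],"turn":0},
  {"xyz":[0,0,0],"turn":0},
])

```text
clock: 9.95
tcp_pos: [0.5555, -0.0907, 0.3995]
orientation: [0.856, 3.018, 0.004]
contact_force: [0.2, 0.1, 0.1]
grip_width: 0.0277
```

```bash
python3 look.py 9 side 160 310 135 240
```

```text
10.0 [ 0.55493509 -0.09049514  0.39757073] 1.0178940490547492 0.02766167057367482 [-0.95968263 -0.63677759 -0.60404678]
scale 5.333333333333333
```

View pics/w9b.png

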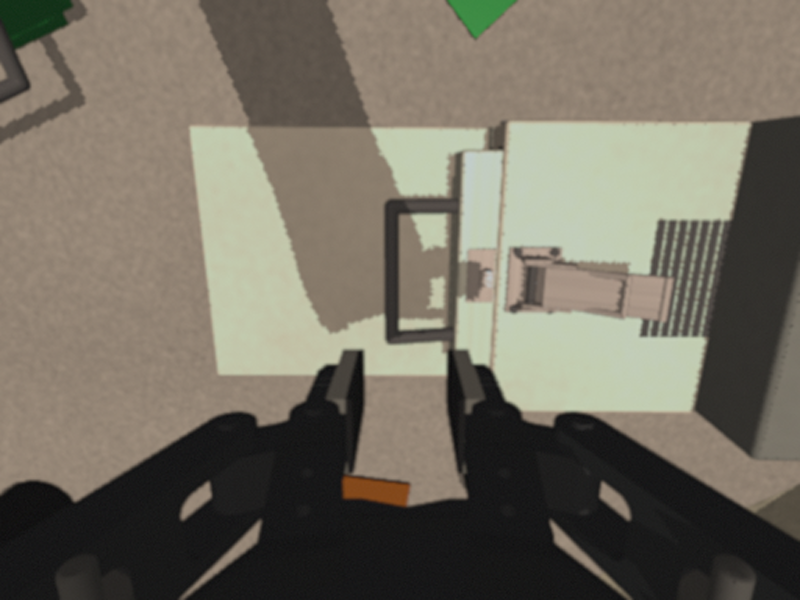

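View pics/side9c.png

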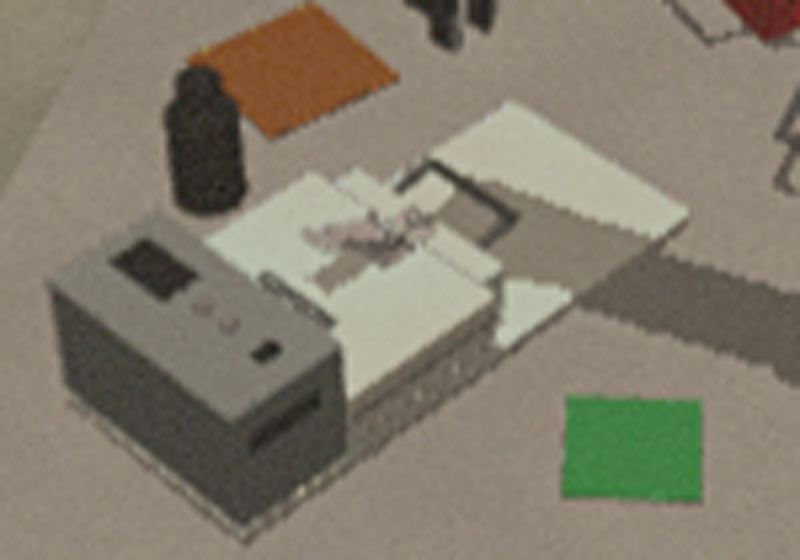

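```bash
cat > g.py <<'E'
from h import *
import pickle
E
python3 - <<'E'
from g import *
c=pickle.load(open('w9.pkl','rb'))
P=lambda a,z:onz('wrist',(a[0]+.5)/1.5625-.5,(a[1]+.5)/1.5625-.5,z,c)
fr=[P((506,122),.074),P((497,340),.074)]
s1=[P((510,122),.074),P((750,122),.074)]; s2=[P((560,411),.074),P((693,411),.074)]
def yw(L): v=L[1]-L[0]; return np.arctan2(v[1],v[0])
print('front yaw',yw(fr)-np.pi/2+np.pi,'sides',yw(s1),yw(s2))
y=1.016;u=np.array([np.cos(y),np.sin(y)]);n=np.array([-u[1],u[0]])
print('front x',[p[:2]@u for p in fr],'sides y',[p[:2]@n for p in s1+s2])
U=np.array([.590,-.037]);print('U',U@u,U@n)
fl=[P((503,152),.074),P((493,360),.074)];print('fl',[p[:2]@u for p in fl])
bar=[P((392,207),.072),P((393,336),.072)];print('bar x',[p[:2]@u for p in bar],'mid y',np.mean(bar,0)[:2]@n)
for z in(.11,.12,.13,.14): 
    p=P((671,299),z)[:2]; print(z,p@u-U@u,p@n-U@n, 'theta z',np.arcsin((z-.086)/.075),'x',.020+.075*np.cos(np.arcsin((z-.086)/.075)))
p=P((516,280),.086)[:2];print('bracket front',p@u-U@u,p@n-U@n)
E
```

```text
front yaw 1.0351789979089618 sides 1.014057939803216 1.0188279032348284
front x [np.float64(0.27720585393886593), np.float64(0.2799186743097217)] sides y [np.float64(-0.42643888601167523), np.float64(-0.42672003818131155), np.float64(-0.6228223156916645), np.float64(-0.6225511984778663)]
U 0.2793441238894241 -0.520995067585529
fl [np.float64(0.27647069145944697), np.float64(0.2779622959672276)]
bar x [np.float64(0.20773511975585995), np.float64(0.20790537284774005)] mid y -0.5215664510514092
0.11 0.09378060890773687 -0.006640600049428791 theta z 0.3257294872946303 x 0.09105631569396207
0.12 0.08763489860665402 -0.003705208974642993 theta z 0.4705014814071572 x 0.08685057965343307
0.13 0.08148918830557111 -0.0007698178998570837 theta z 0.62693657618068 x 0.08073713855624085
0.14 0.07534347800448826 0.0021655731749287144 theta z 0.8038023189330304 x 0.0720480547186924
bracket front 0.007720913845662869 -0.0011030144107370132
```

Request:
apply_moves([
  {"xyz":[0.006,0.009,0],"turn":0},
  {"xyz":[0.012,0.019,0],"turn":0},
  {"xyz":[0.014,0.021,0],"turn":0},
  {"xyz":[0.014,0.021,0],"turn":0},
  {"xyz":[0.014,0.021,0],"turn":0},
  {"xyz":[0.014,0.021,0],"turn":0},
  {"xyz":[0.014,0.021,0],"turn":0},
  {"xyz":[0.008,0.013,0],"turn":0},
  {"xyz":[0.003,0.006,0],"turn":0},
  {"xyz":[0,0,0],"turn":0},
  {"xyz":[0,0,0],"turn":0},
], claw=1)

```text
clock: 10.97
tcp_pos: [0.6533, 0.0601, 0.396]
orientation: [-0.86, -3.02, 0.002]
contact_force: [0.4, -0.4, -0.2]
grip_width: 0.0001
```

```bash
cat > pos.py <<'E'
from h import *
u=np.array([.5268,.85]);n=np.array([-.85,.5268]);U=np.array([.5918,-.0390])
def where():
    o=readout.get_obs();d=o['tcp_pos'][:2]-U;w=o['orientation'];print('t',o['clock'],'tcp',o['tcp_pos'].round(4),'unit x,y',(d@u).round(4),(d@n).round(4),'tip z',round(o['tcp_pos'][2]-.173,4),'yaw',((2*np.arctan2(w[1],w[0])-np.pi/2)%np.pi).round(3),'F',o['contact_force'].round(1))
if __name__=='__main__': where()
E
python3 pos.py; python3 look.py 10 side 160 310 135 240
```

```text
t 10.9667 tcp [0.6533 0.0601 0.396 ] unit x,y 0.1167 -0.0001 tip z 0.223 yaw 1.016 F [ 0.4 -0.4 -0.2]
11.0167 [0.65318798 0.05933231 0.39635654] 1.014980903258179 0.00011599121429299575 [-0.58152278 -0.10088095 -0.50687576]
scale 5.333333333333333
```

View pics/w10b.png

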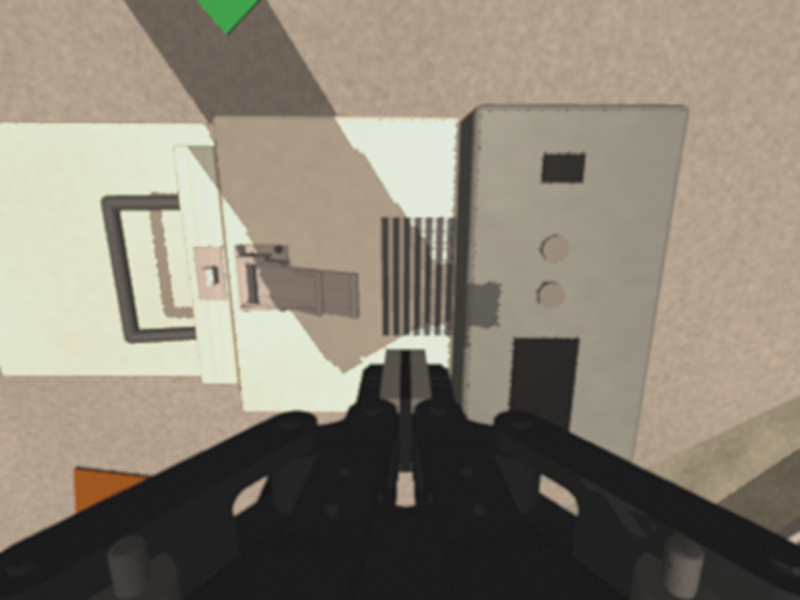

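View pics/side10c.png

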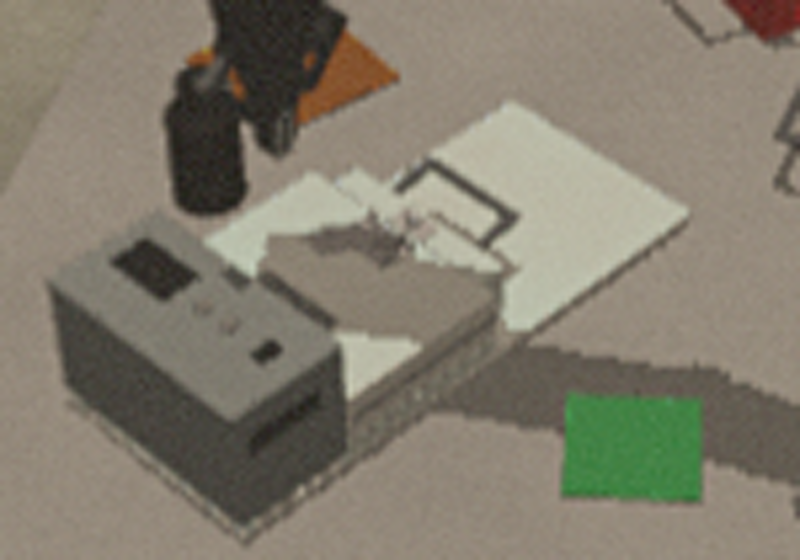

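```bash
python3 - <<'E'
from g import *
from pos import *
c9,c10=[pickle.load(open(f'w{k}.pkl','rb')) for k in(9,10)]
R=lambda a,c:ray('wrist',(a[0]+.5)/1.5625-.5,(a[1]+.5)/1.5625-.5,c)
def show(nm,a,b):
    p,e=tri(R(a,c9),R(b,c10)); d=p[:2]-U; print(nm,'x %.4f y %.4f z %.4f err %.4f'%(d@u,d@n,p[2],e))
show('tip',(671,299),(358,295)); show('tipcorner top',(674,278),(358,273)); show('tipcorner bot',(668,320),(358,319))
show('keeper',(487,276),(211,272)); show('flange corner',(502,152),(214,147)); show('bracket corner',(510,247),(236,245)); show('head corner',(506,122),(213,117))
E
```

```text
tip x 0.0892 y -0.0011 z 0.1187 err 0.0008
tipcorner top x 0.0894 y 0.0112 z 0.1177 err 0.0012
tipcorner bot x 0.0889 y -0.0142 z 0.1197 err 0.0007
keeper x -0.0090 y 0.0031 z 0.0795 err 0.0011
flange corner x -0.0020 y 0.0801 z 0.0703 err 0.0004
bracket corner x 0.0064 y 0.0203 z 0.0729 err 0.0005
head corner x -0.0006 y 0.0975 z 0.0702 err 0.0000
```

Request:
apply_moves([
  {"xyz":[0,0,-0.015],"turn":0},
  {"xyz":[0,0,-0.025],"turn":0},
  {"xyz":[0,0,-0.03],"turn":0},
  {"xyz":[0,0,-0.025],"turn":0},
  {"xyz":[0,0,-0.013],"turn":0},
  {"xyz":[0,0,-0.005],"turn":0},
  {"xyz":[0,0,0],"turn":0},
  {"xyz":[-0.0026,-0.0043,0],"turn":0},
  {"xyz":[-0.0026,-0.0043,0],"turn":0},
  {"xyz":[0,0,0],"turn":0},
  {"xyz":[0,0,0],"turn":0},
])

```text
clock: 11.98
tcp_pos: [0.6487, 0.0516, 0.285]
orientation: [0.86, 3.02, 0.001]
contact_force: [-0.9, -0.6, -0.2]
grip_width: -0.0001
```

```bash
python3 pos.py; python3 look.py 11 side 160 310 135 240
```

```text
t 11.9833 tcp [0.6487 0.0516 0.285 ] unit x,y 0.107 -0.0006 tip z 0.112 yaw 1.016 F [-0.9 -0.6 -0.2]
12.0333 [0.64873383 0.05207668 0.28474065] 1.0164302899805175 -0.00028680209482738874 [ 0.22062122 -0.40912515  0.41589645]
scale 5.333333333333333
```

View pics/w11b.png

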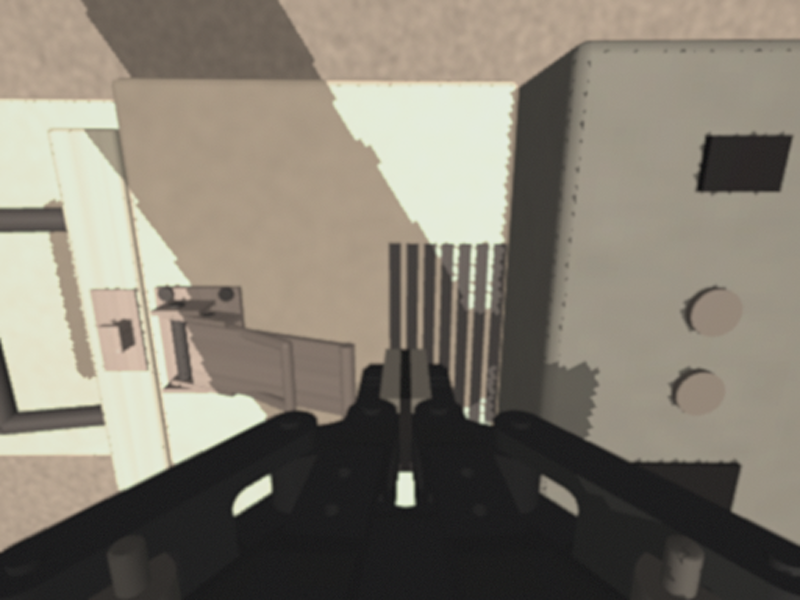

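View pics/side11c.png

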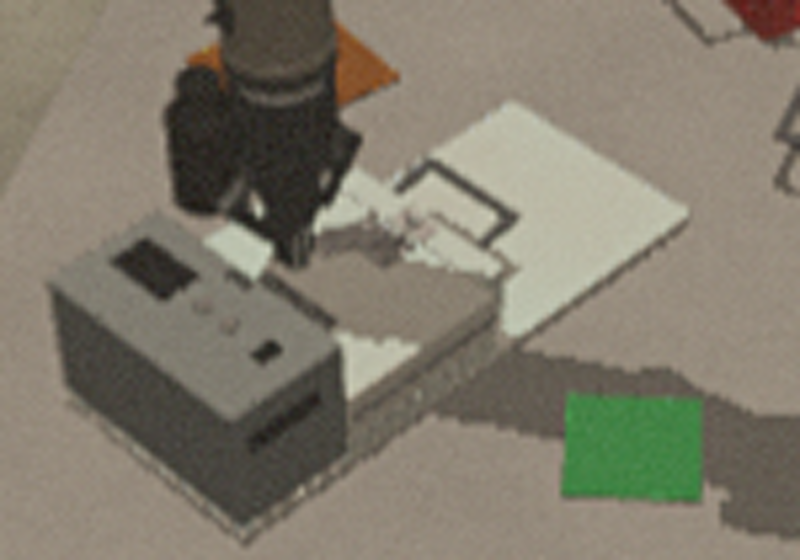

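Request:
apply_moves([
  {"xyz":[-0.0026,-0.0043,-0.004],"turn":0},
  {"xyz":[-0.0026,-0.0043,0],"turn":0},
  {"xyz":[-0.0005,-0.0009,0],"turn":0},
  {"xyz":[-0.0013,-0.0021,0.0036],"turn":0},
  {"xyz":[-0.0013,-0.0021,0.0036],"turn":0},
  {"xyz":[-0.0013,-0.0021,0.0038],"turn":0},
  {"xyz":[-0.0014,-0.0023,0.0038],"turn":0},
  {"xyz":[0,0,0],"turn":0},
])

```text
clock: 12.75
tcp_pos: [0.6388, 0.0372, 0.2966]
orientation: [0.854, 3.02, 0.01]
contact_force: [1.9, 8.6, 6.7]
grip_width: 0.0001
```

```bash
python3 pos.py; python3 look.py 12
```

```text
t 12.75 tcp [0.6388 0.0372 0.2966] unit x,y 0.0895 0.0002 tip z 0.1236 yaw 1.019 F [1.9 8.6 6.7]
12.8 [0.63884929 0.03732975 0.29639207] 1.0195330716321402 -3.67095319096034e-05 [2.85892453 8.56631855 6.18258678]
```

View pics/w12b.png

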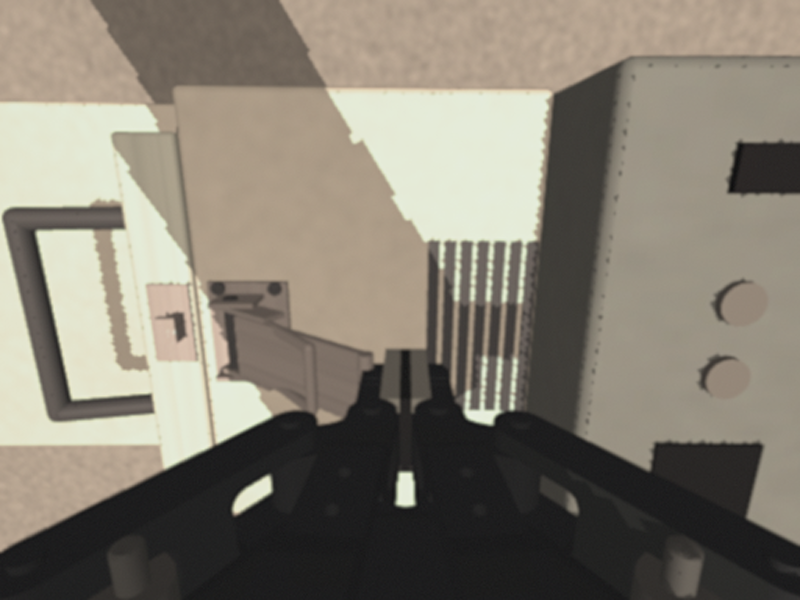

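Request:
apply_moves([
  {"xyz":[0.0005,0.0008,0.003],"turn":0},
  {"xyz":[0,0,0.003],"turn":0},
  {"xyz":[0,0,0.003],"turn":0},
  {"xyz":[0,0,0],"turn":0},
])

```text
clock: 13.13
tcp_pos: [0.6378, 0.0341, 0.3038]
orientation: [0.86, 3.021, -0.001]
contact_force: [-0.2, 0.6, -0.5]
grip_width: -0.0003
```

```bash
python3 pos.py; python3 look.py 13
```

```text
t 13.1333 tcp [0.6378 0.0341 0.3038] unit x,y 0.0864 -0.0006 tip z 0.1308 yaw 1.016 F [-0.2  0.6 -0.5]
13.1833 [0.63776853 0.03410492 0.30355192] 1.0159017519906701 -0.00011878825886099804 [0.24045164 0.36744959 0.89175762]
```

View pics/w13b.png

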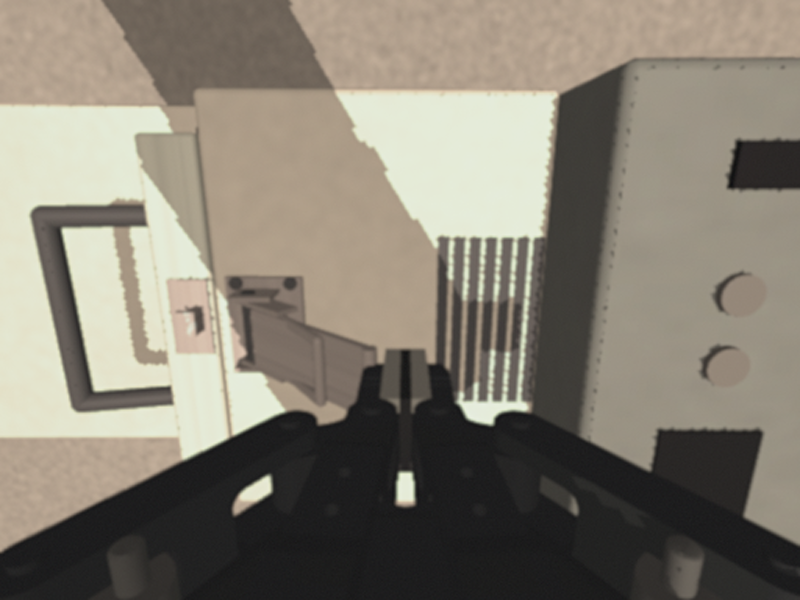

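Request:
apply_moves([
  {"xyz":[0.0016,0.0026,-0.002],"turn":0},
  {"xyz":[0,0,-0.005],"turn":0},
  {"xyz":[-0.0016,-0.0026,0],"turn":0},
  {"xyz":[-0.0012,-0.002,0.0032],"turn":0},
  {"xyz":[-0.0013,-0.0021,0.0032],"turn":0},
  {"xyz":[-0.0014,-0.0023,0.003],"turn":0},
  {"xyz":[-0.0015,-0.0024,0.0028],"turn":0},
  {"xyz":[-0.0016,-0.0025,0.0026],"turn":0},
  {"xyz":[0,0,0],"turn":0},
])

```text
clock: 13.93
tcp_pos: [0.6308, 0.0227, 0.312]
orientation: [0.861, 3.021, -0.0]
contact_force: [0.7, -0.0, 0.2]
grip_width: -0.0002
```

```bash
python3 pos.py; python3 look.py 14
```

```text
t 13.9333 tcp [0.6308 0.0227 0.312 ] unit x,y 0.073 -0.0007 tip z 0.139 yaw 1.016 F [ 0.7 -0.   0.2]
13.9833 [0.63085893 0.02296655 0.31175027] 1.0159610574154514 0.000236353004180914 [-0.4884547  -0.37514406  0.79581674]
```

View pics/w14b.png

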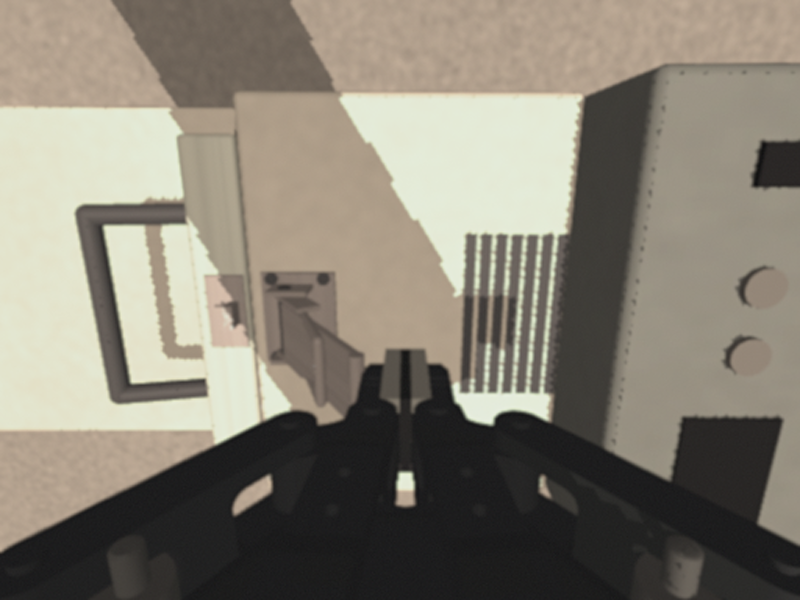

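Request:
apply_moves([
  {"xyz":[-0.0023,-0.0037,0.0022],"turn":0},
  {"xyz":[-0.0023,-0.0037,0.002],"turn":0},
  {"xyz":[-0.0023,-0.0037,0.0018],"turn":0},
  {"xyz":[-0.0023,-0.0037,0.0015],"turn":0},
  {"xyz":[-0.0023,-0.0037,0.001],"turn":0},
  {"xyz":[-0.0023,-0.0037,0.0005],"turn":0},
  {"xyz":[0,0,0],"turn":0},
])

```text
clock: 14.57
tcp_pos: [0.6166, 0.0, 0.3203]
orientation: [-0.861, -3.021, 0.002]
contact_force: [0.3, -0.2, -0.3]
grip_width: -0.0004
```

```bash
python3 pos.py; python3 look.py 15 side 160 310 135 240
```

```text
t 14.5667 tcp [0.6166 0.     0.3203] unit x,y 0.0462 -0.0005 tip z 0.1473 yaw 1.015 F [ 0.3 -0.2 -0.3]
14.6167 [6.16683497e-01 4.57158071e-04 3.20096297e-01] 1.0155687272305531 -0.00019150546114827009 [-0.4046148  -0.56900346  0.40794122]
scale 5.333333333333333
```

View pics/w15b.png

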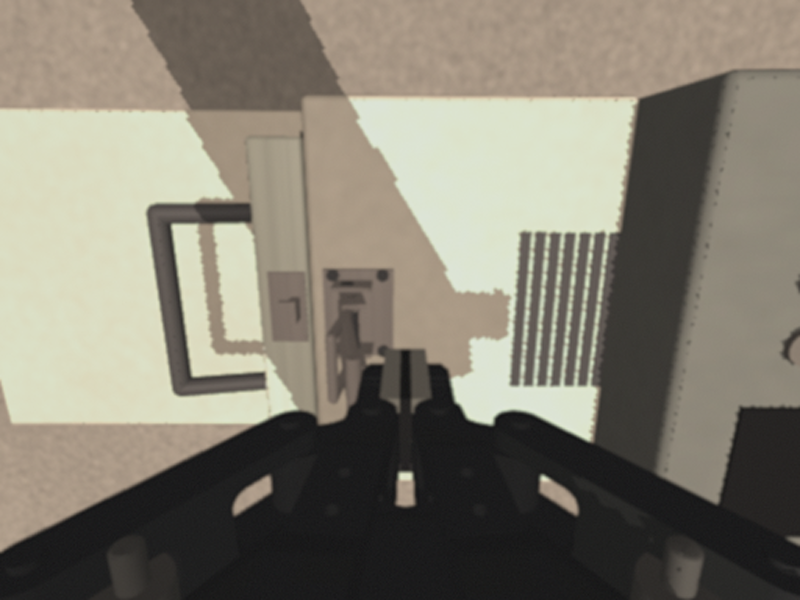

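View pics/side15c.png

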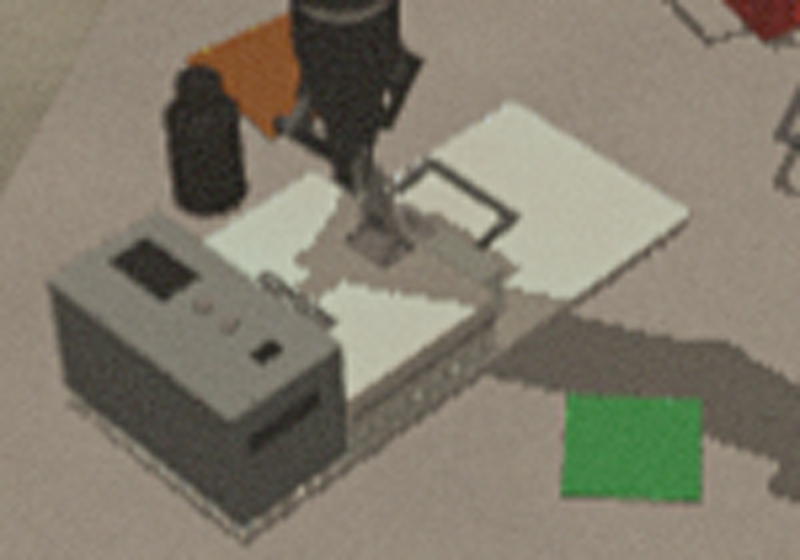

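Request:
apply_moves([
  {"xyz":[-0.0023,-0.0037,0],"turn":0},
  {"xyz":[-0.0023,-0.0037,0],"turn":0},
  {"xyz":[-0.0023,-0.0037,0],"turn":0},
  {"xyz":[-0.0023,-0.0037,0],"turn":0},
  {"xyz":[-0.0023,-0.0037,0],"turn":0},
  {"xyz":[-0.0023,-0.0037,0],"turn":0},
  {"xyz":[-0.0023,-0.0037,0],"turn":0},
  {"xyz":[-0.0021,-0.0034,-0.0017],"turn":0},
  {"xyz":[-0.0021,-0.0034,-0.0017],"turn":0},
  {"xyz":[0,0,0],"turn":0},
])

```text
clock: 15.5
tcp_pos: [0.5964, -0.0322, 0.3166]
orientation: [-0.861, -3.021, 0.001]
contact_force: [-0.3, 0.3, 0.8]
grip_width: -0.0001
```

```bash
python3 pos.py; python3 look.py 16 side 160 310 135 240
```

```text
t 15.5 tcp [ 0.5964 -0.0322  0.3166] unit x,y 0.0082 -0.0003 tip z 0.1436 yaw 1.016 F [-0.3  0.3  0.8]
15.55 [ 0.59660013 -0.03177946  0.31672208] 1.0160347033031494 -0.00014557827855125717 [ 0.92347707 -0.07341832 -0.55278155]
scale 5.333333333333333
```

View pics/w16b.png

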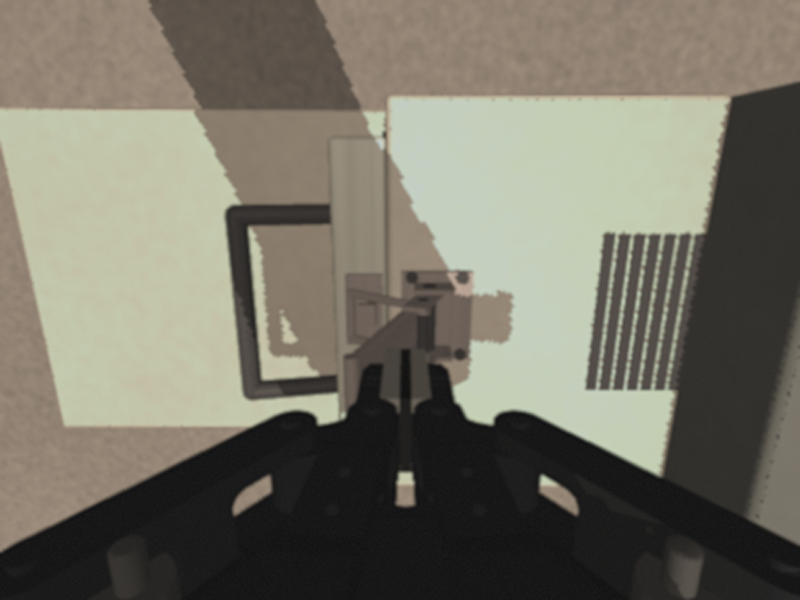

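View pics/side16c.png

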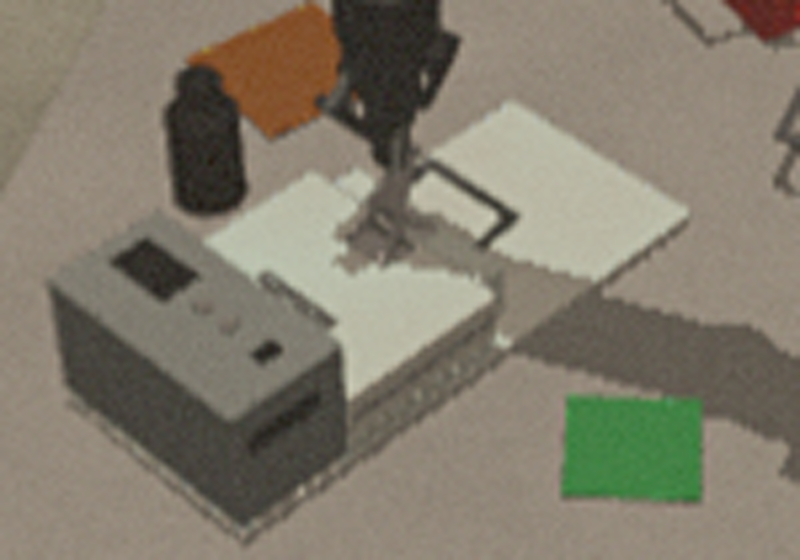

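Request:
apply_moves([
  {"xyz":[-0.002,-0.0032,-0.0021],"turn":0},
  {"xyz":[-0.002,-0.0032,-0.0021],"turn":0},
  {"xyz":[-0.002,-0.0032,-0.0021],"turn":0},
  {"xyz":[0,0,0],"turn":0},
  {"xyz":[0,0,0],"turn":0},
])

```text
clock: 16.02
tcp_pos: [0.5907, -0.0411, 0.3104]
orientation: [-0.86, -3.021, 0.001]
contact_force: [-0.4, 0.7, 0.1]
grip_width: -0.0002
```

```bash
python3 pos.py; python3 look.py 17
```

```text
t 16.0167 tcp [ 0.5907 -0.0411  0.3104] unit x,y -0.0024 -0.0001 tip z 0.1374 yaw 1.016 F [-0.4  0.7  0.1]
16.0667 [ 0.5908009  -0.04083083  0.31047374] 1.0167120448887372 4.235948621962208e-05 [-0.03885045  0.72813188 -0.23081755]
```

View pics/w17b.png

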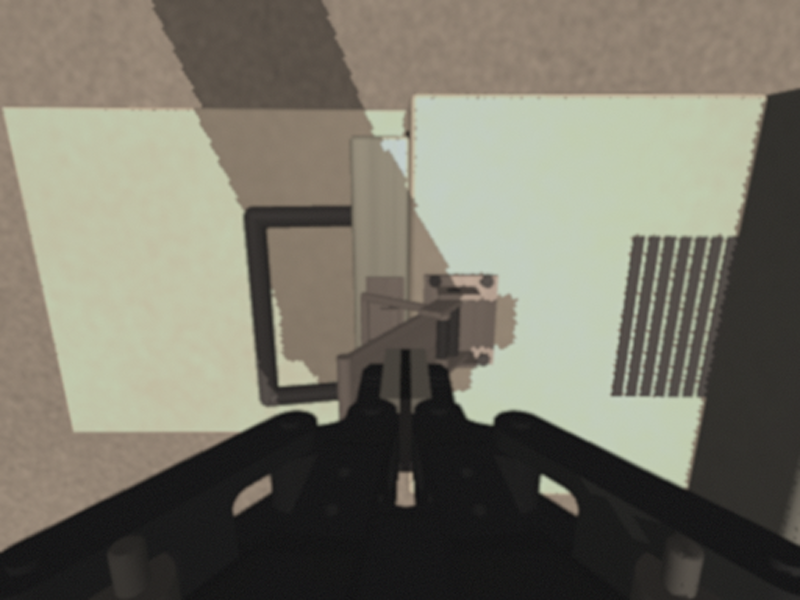

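Request:
apply_moves([
  {"xyz":[-0.0013,-0.0021,-0.001],"turn":0},
  {"xyz":[-0.0013,-0.0021,-0.001],"turn":0},
  {"xyz":[0,0,0],"turn":0},
])

```text
clock: 16.32
tcp_pos: [0.5881, -0.0453, 0.3084]
orientation: [-0.859, -3.021, 0.0]
contact_force: [0.2, 0.3, 0.3]
grip_width: -0.0
```

Request:
apply_moves([
  {"xyz":[-0.001,-0.0017,-0.0005],"turn":0},
  {"xyz":[0,0,0],"turn":0},
])

```text
clock: 16.48
tcp_pos: [0.5872, -0.0469, 0.3081]
orientation: [-0.859, -3.022, 0.0]
contact_force: [0.9, 0.6, 0.2]
grip_width: 0.0
```

```bash
python3 pos.py; python3 look.py 18
```

```text
t 16.4833 tcp [ 0.5872 -0.0469  0.3081] unit x,y -0.0091 -0.0002 tip z 0.1351 yaw 1.017 F [0.9 0.6 0.2]
16.5333 [ 0.58722724 -0.04680792  0.3080879 ] 1.016758424125717 -1.1701591150888657e-05 [-0.50506796 -0.40746315 -0.80841717]
```

View pics/w18b.png

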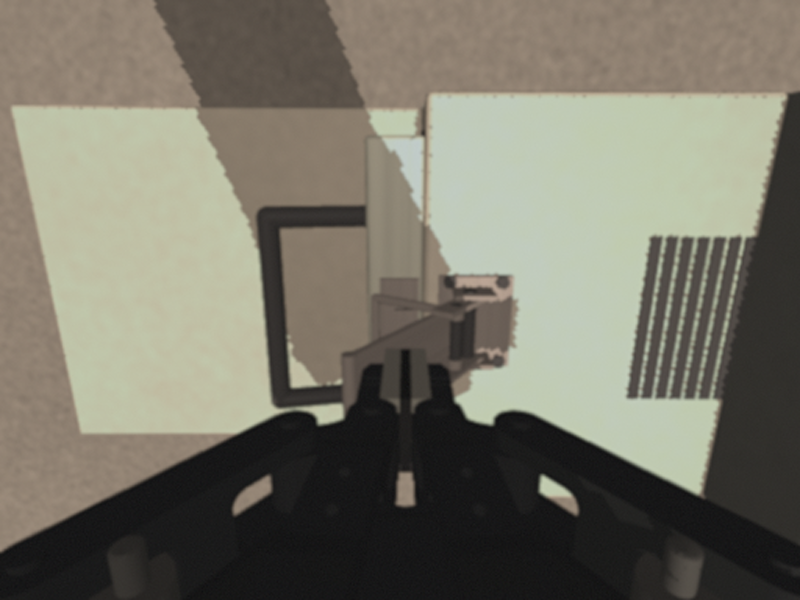

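```bash
python3 - <<'E'
from g import *
from pos import *
c=pickle.load(open('w18.pkl','rb'))
for nm,a,z in(('bar',(374,315),.076),('fl front',(367,200),.074),('fl back',(424,200),.074),('head',(428,200),.074),('lever tip',(343,380),.147),('pull',(266,250),.072)):
    d=onz('wrist',(a[0]+.5)/1.5625-.5,(a[1]+.5)/1.5625-.5,z,c)[:2]-U; print(nm,d@u,d@n)
E
```

```text
bar -0.02416454940678722 0.002062642283205505
fl front -0.026430355166775457 0.05428239511656063
fl back -0.0015040511496133932 0.05430371285293624
head 0.0002452764460033775 0.054304619159474904
lever tip -0.029160049498638204 0.0040339698856464105
pull -0.07296376134348884 0.031789634069894906
```

Request:
apply_moves([
  {"xyz":[0.0021,0.0034,0.003],"turn":0},
  {"xyz":[0.001,0.0017,0.012],"turn":0},
  {"xyz":[0,0,0.02],"turn":0},
  {"xyz":[0,0,0.015],"turn":0},
  {"xyz":[-0.0053,-0.0085,0],"turn":0},
  {"xyz":[-0.0079,-0.0127,0],"turn":0},
  {"xyz":[-0.0079,-0.0127,0],"turn":0},
  {"xyz":[-0.0053,-0.0085,0],"turn":0},
  {"xyz":[0,0,0],"turn":0},
  {"xyz":[0,0,0],"turn":0},
])

```text
clock: 17.37
tcp_pos: [0.5634, -0.085, 0.3577]
orientation: [-0.862, -3.02, 0.0]
contact_force: [-0.4, 0.2, 0.5]
grip_width: 0.0
```

```bash
python3 pos.py; python3 look.py 19 side 160 310 135 240
```

```text
t 17.3667 tcp [ 0.5634 -0.085   0.3577] unit x,y -0.0541 -0.0 tip z 0.1847 yaw 1.015 F [-0.4  0.2  0.5]
17.4167 [ 0.56386707 -0.08404667  0.35776204] 1.0162449421143736 0.00025314427108210085 [-0.13539415 -0.31760706 -0.13845952]
scale 5.333333333333333
```

View pics/w19b.png

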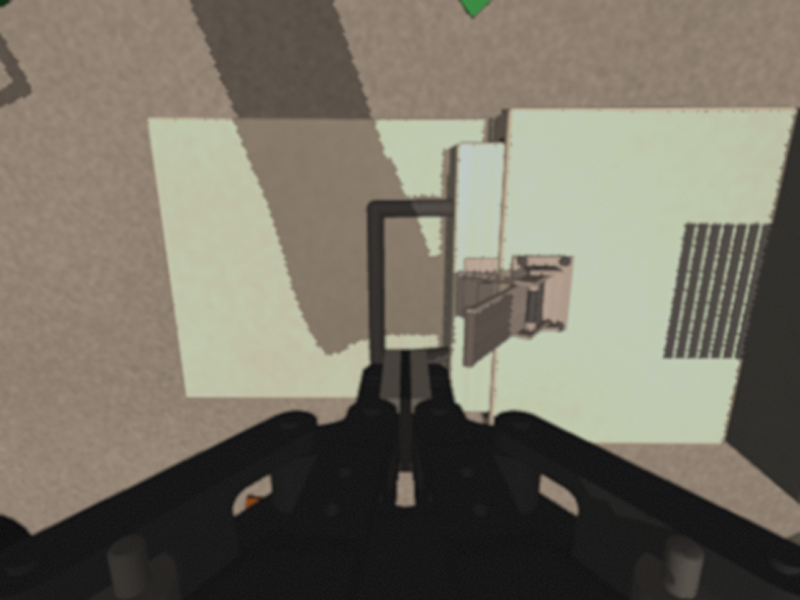

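View pics/side19c.png

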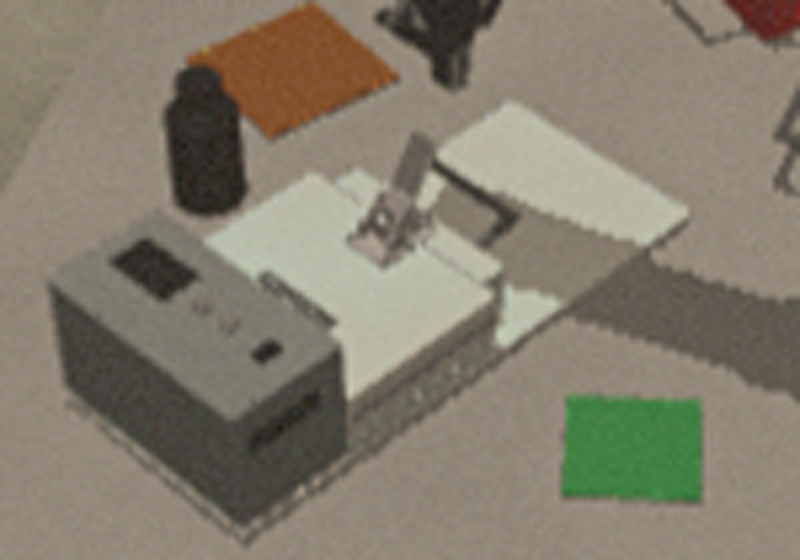

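Request:
apply_moves([
  {"xyz":[0,0,-0.013],"turn":0},
  {"xyz":[0,0,-0.019],"turn":0},
  {"xyz":[0,0,-0.013],"turn":0},
  {"xyz":[0,0,0],"turn":0},
  {"xyz":[0.002,0.0032,0],"turn":0},
  {"xyz":[0.002,0.0032,0],"turn":0},
  {"xyz":[0.002,0.0032,0],"turn":0},
  {"xyz":[0.002,0.0032,0],"turn":0},
  {"xyz":[0.002,0.0032,0],"turn":0},
  {"xyz":[0.002,0.0032,0.001],"turn":0},
  {"xyz":[0.002,0.0032,0.002],"turn":0},
  {"xyz":[0,0,0],"turn":0},
])

```text
clock: 18.47
tcp_pos: [0.5779, -0.0628, 0.3177]
orientation: [-0.86, -3.021, 0.002]
contact_force: [-6.4, -3.7, 11.1]
grip_width: 0.0002
```

```bash
python3 pos.py; python3 look.py 20
```

```text
t 18.4667 tcp [ 0.5779 -0.0628  0.3177] unit x,y -0.0275 -0.0007 tip z 0.1447 yaw 1.016 F [-6.4 -3.7 11.1]
18.5167 [ 0.57782328 -0.06294873  0.31762896] 1.0156850054939772 0.0002509335996549623 [-6.1230268  -4.10409622  9.89628827]
```

View pics/w20b.png

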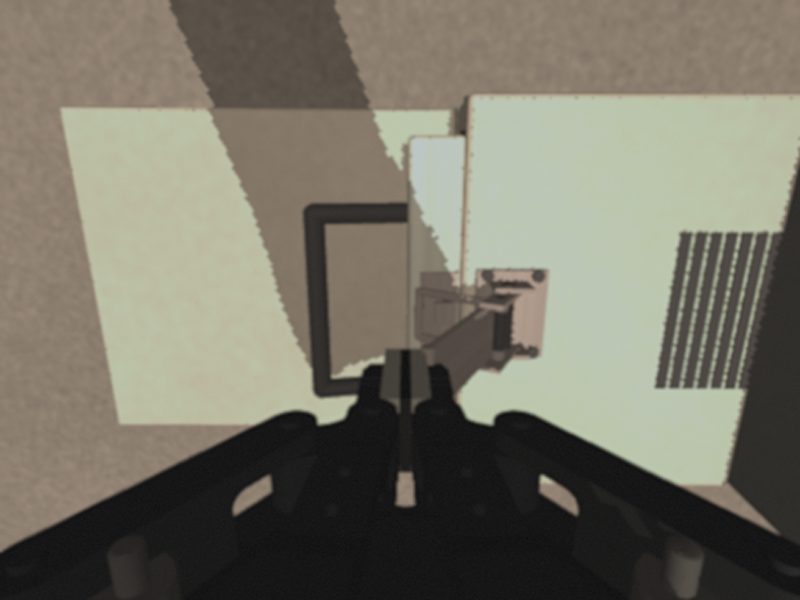

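Request:
apply_moves([
  {"xyz":[-0.001,-0.0016,0.002],"turn":0},
  {"xyz":[-0.001,-0.0016,0.002],"turn":0},
  {"xyz":[0,0,0],"turn":0},
])

```text
clock: 18.77
tcp_pos: [0.5762, -0.0648, 0.3207]
orientation: [0.859, 3.021, 0.001]
contact_force: [-0.1, -0.7, 0.4]
grip_width: -0.0003
```

```bash
python3 pos.py; python3 look.py 21 side 210 285 140 195
```

```text
t 18.7667 tcp [ 0.5762 -0.0648  0.3207] unit x,y -0.0302 -0.0003 tip z 0.1477 yaw 1.017 F [-0.1 -0.7  0.4]
18.8167 [ 0.57619902 -0.06451413  0.32041276] 1.0170528280028384 0.00030805561588495296 [-0.26735039 -0.42462351  0.88009492]
scale 10.666666666666666
```

View pics/w21b.png

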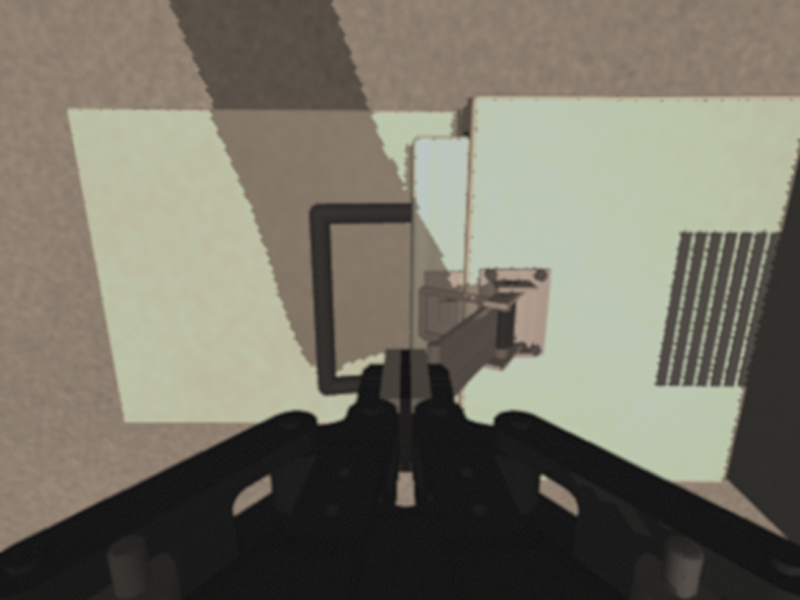

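View pics/side21c.png

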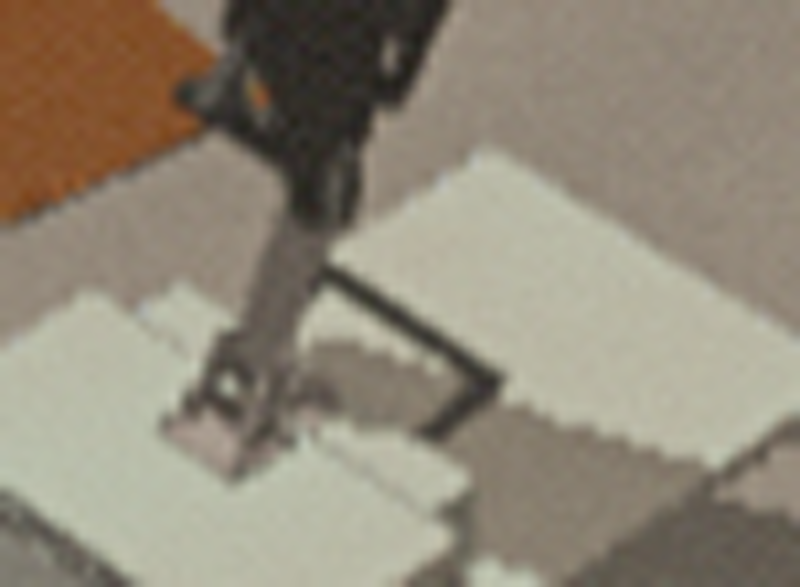

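Request:
apply_moves([
  {"xyz":[-0.001,-0.0017,-0.002],"turn":0},
  {"xyz":[0,0,-0.0015],"turn":0},
  {"xyz":[0.002,0.0032,0.0019],"turn":0},
  {"xyz":[0.002,0.0032,0.0018],"turn":0},
  {"xyz":[0.002,0.0032,0.0016],"turn":0},
  {"xyz":[0.002,0.0032,0.0014],"turn":0},
  {"xyz":[0.002,0.0032,0.001],"turn":0},
  {"xyz":[0.002,0.0032,0.0007],"turn":0},
  {"xyz":[0,0,0],"turn":0},
])

```text
clock: 19.62
tcp_pos: [0.5879, -0.046, 0.3262]
orientation: [0.856, 3.021, 0.002]
contact_force: [-3.4, 0.6, 8.8]
grip_width: 0.0001
```

```bash
python3 pos.py; python3 look.py 22 side 210 285 140 195
```

```text
t 19.6167 tcp [ 0.5879 -0.046   0.3262] unit x,y -0.008 -0.0004 tip z 0.1532 yaw 1.018 F [-3.4  0.6  8.8]
19.6667 [ 0.58780505 -0.04605253  0.32613826] 1.0183216950011849 -1.0236695270679881e-05 [-3.48673417  0.05294763  8.98323749]
scale 10.666666666666666
```

View pics/w22b.png

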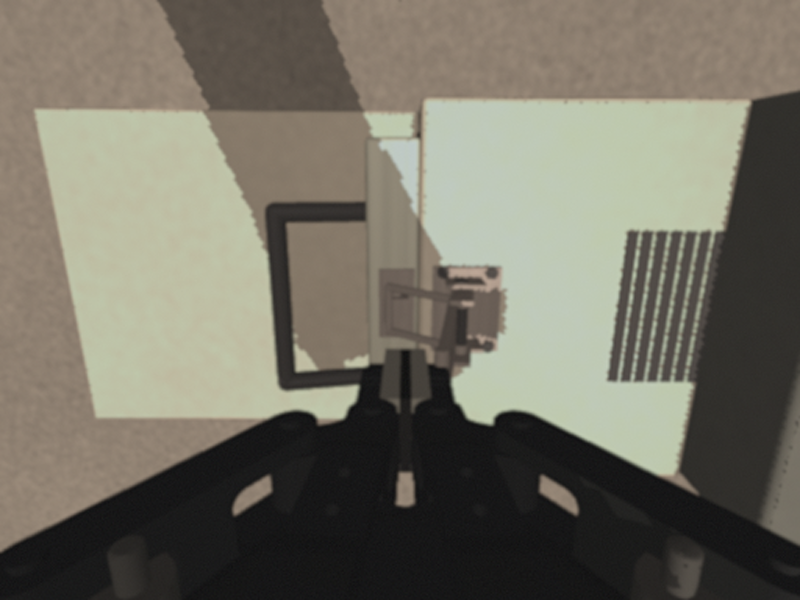

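View pics/side22c.png

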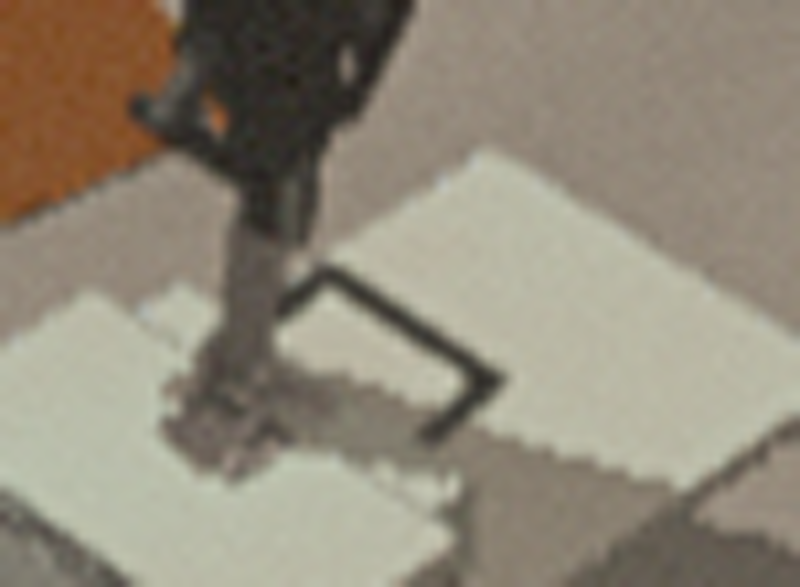

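Request:
apply_moves([
  {"xyz":[0,0,0.003],"turn":0},
  {"xyz":[0.0017,0.0028,0.0005],"turn":0},
  {"xyz":[0.0017,0.0028,0],"turn":0},
  {"xyz":[0.0017,0.0028,0],"turn":0},
  {"xyz":[0.0017,0.0028,0],"turn":0},
  {"xyz":[0.0017,0.0028,-0.0005],"turn":0},
  {"xyz":[0,0,0],"turn":0},
])

```text
clock: 20.3
tcp_pos: [0.5961, -0.0322, 0.3281]
orientation: [0.857, 3.022, 0.001]
contact_force: [-0.8, 0.3, 1.9]
grip_width: -0.0001
```

```bash
python3 pos.py; python3 look.py 23
```

```text
t 20.3 tcp [ 0.5961 -0.0322  0.3281] unit x,y 0.0081 -0.0001 tip z 0.1551 yaw 1.018 F [-0.8  0.3  1.9]
20.35 [ 0.59594683 -0.03241886  0.32804282] 1.0178944982466325 -0.0001584978008605727 [0.24890529 0.93085592 1.84762255]
```

View pics/w23b.png

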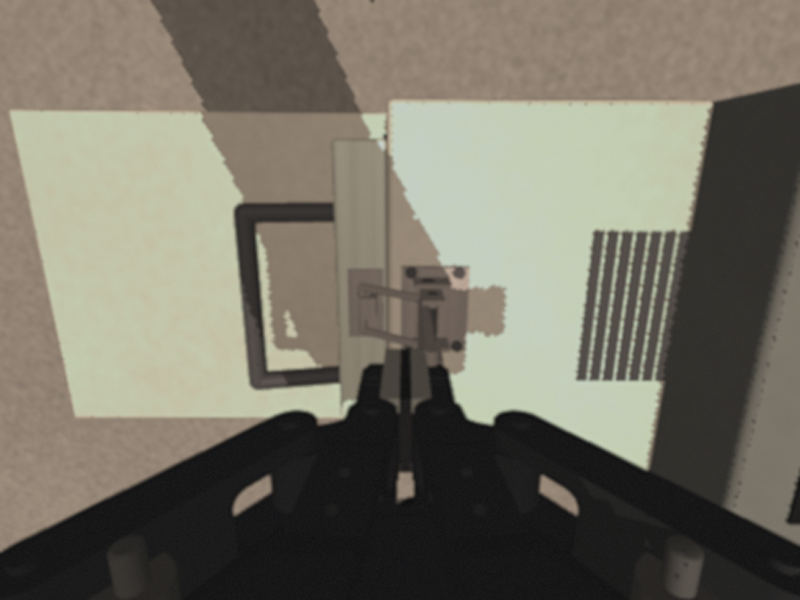

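Request:
apply_moves([
  {"xyz":[0.002,0.0032,-0.0005],"turn":0},
  {"xyz":[0.002,0.0032,-0.0007],"turn":0},
  {"xyz":[0.002,0.0032,-0.0009],"turn":0},
  {"xyz":[0.002,0.0032,-0.001],"turn":0},
  {"xyz":[0.002,0.0032,-0.0013],"turn":0},
  {"xyz":[0.002,0.0032,-0.0016],"turn":0},
  {"xyz":[0.002,0.0032,-0.0018],"turn":0},
  {"xyz":[0,0,0],"turn":0},
])

```text
clock: 21.02
tcp_pos: [0.6115, -0.0086, 0.3221]
orientation: [0.854, 3.019, 0.007]
contact_force: [0.9, 4.8, 10.7]
grip_width: -0.0002
```

```bash
python3 pos.py; python3 look.py 24 side 210 285 140 195
```

```text
t 21.0167 tcp [ 0.6115 -0.0086  0.3221] unit x,y 0.0362 -0.0007 tip z 0.1491 yaw 1.019 F [ 0.9  4.8 10.7]
21.0667 [ 0.61140306 -0.008782    0.32221397] 1.0188170550194866 0.0001808805931340269 [ 0.17898911  4.95332741 11.09388878]
scale 10.666666666666666
```

View pics/w24b.png

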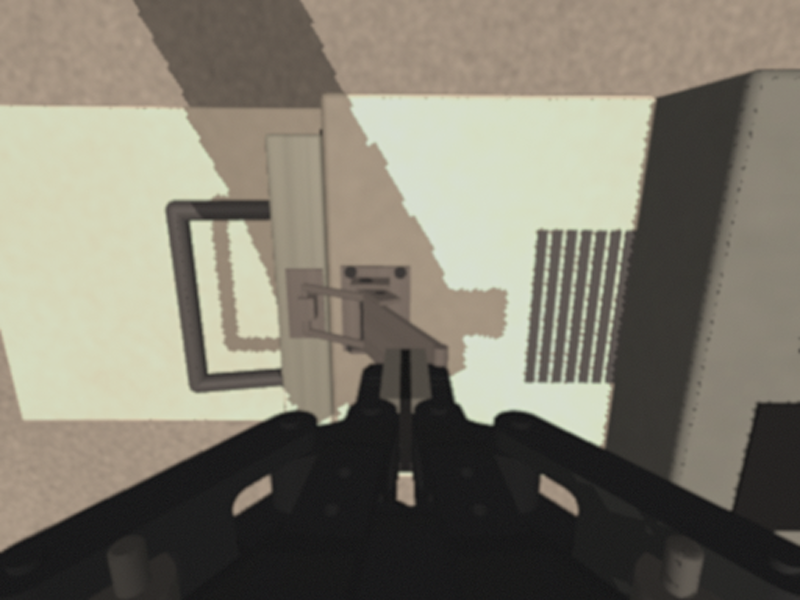

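View pics/side24c.png

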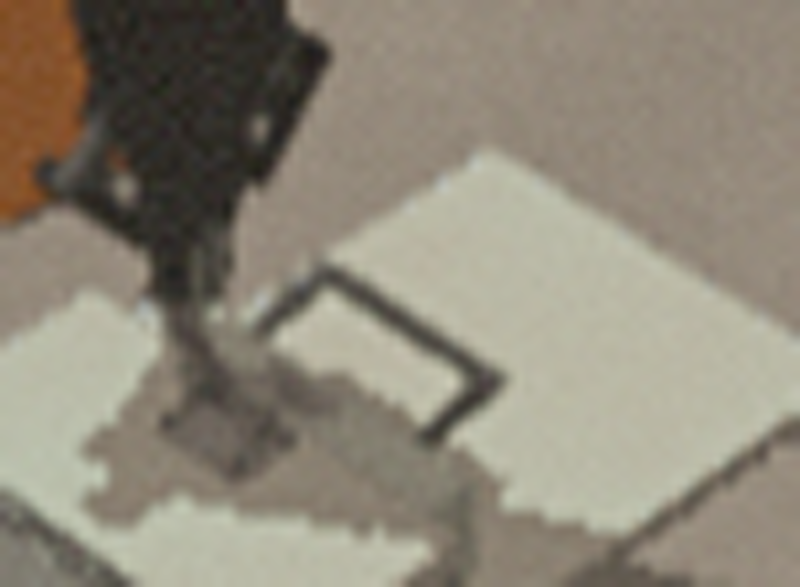

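Request:
apply_moves([
  {"xyz":[0.0016,0.0026,0],"turn":0},
  {"xyz":[0.0019,0.0031,-0.0016],"turn":0},
  {"xyz":[0.0019,0.0031,-0.0018],"turn":0},
  {"xyz":[0.0019,0.0031,-0.002],"turn":0},
  {"xyz":[0.0019,0.0031,-0.0022],"turn":0},
  {"xyz":[0.0017,0.0027,-0.0024],"turn":0},
  {"xyz":[0,0,0],"turn":0},
])

```text
clock: 21.7
tcp_pos: [0.6204, 0.0075, 0.3093]
orientation: [-0.858, -3.021, 0.001]
contact_force: [1.0, 0.3, 0.6]
grip_width: -0.0003
```

```bash
python3 pos.py; python3 look.py 25
```

```text
t 21.7 tcp [0.6204 0.0075 0.3093] unit x,y 0.0546 0.0002 tip z 0.1363 yaw 1.018 F [1.  0.3 0.6]
21.75 [0.62018811 0.00720621 0.3093886 ] 1.0173713822975845 -1.8205377662503968e-05 [-1.57814433  0.61348863 -0.21555029]
```

View pics/w25b.png

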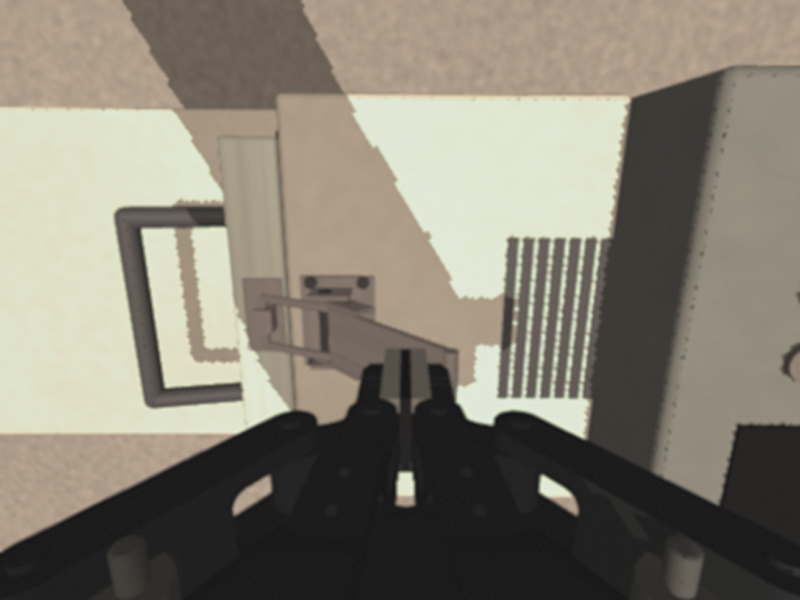

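Request:
apply_moves([
  {"xyz":[0.0014,0.0022,-0.003],"turn":0},
  {"xyz":[0.0014,0.0022,-0.003],"turn":0},
  {"xyz":[0.0013,0.0021,-0.0032],"turn":0},
  {"xyz":[0.0012,0.002,-0.0034],"turn":0},
  {"xyz":[0.0011,0.0018,-0.0036],"turn":0},
  {"xyz":[0.001,0.0017,-0.0038],"turn":0},
  {"xyz":[0,0,0],"turn":0},
])

```text
clock: 22.33
tcp_pos: [0.6277, 0.0195, 0.2891]
orientation: [-0.857, -3.021, 0.001]
contact_force: [0.7, -0.5, 0.3]
grip_width: -0.0002
```

```bash
python3 pos.py; python3 look.py 26
```

```text
t 22.3333 tcp [0.6277 0.0195 0.2891] unit x,y 0.0687 0.0003 tip z 0.1161 yaw 1.018 F [ 0.7 -0.5  0.3]
22.3833 [0.62764964 0.01916835 0.28944134] 1.0173335791290983 0.0003460166974523396 [-0.41861206 -1.08762698  0.44412532]
```

View pics/w26b.png

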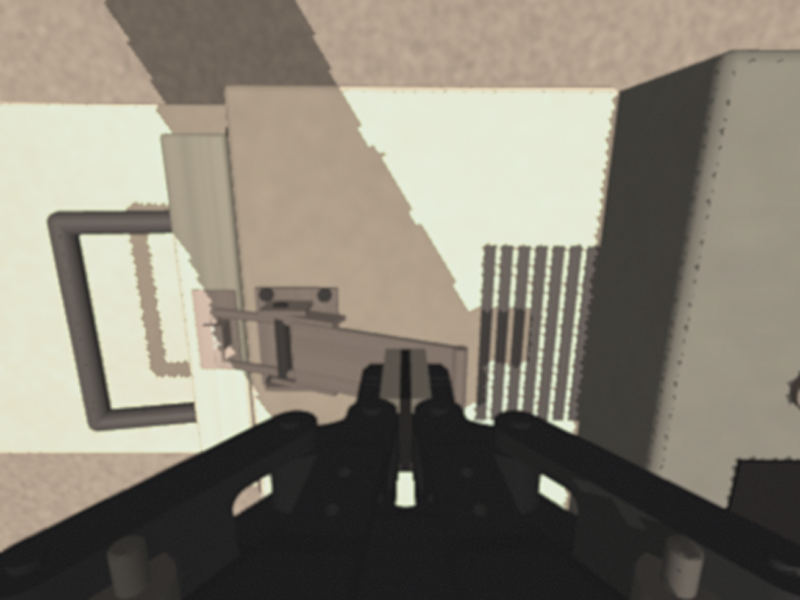

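Request:
apply_moves([
  {"xyz":[0.0008,0.0013,-0.004],"turn":0},
  {"xyz":[0.0008,0.0013,-0.0042],"turn":0},
  {"xyz":[0.0006,0.001,-0.0044],"turn":0},
  {"xyz":[0.0005,0.0008,-0.0044],"turn":0},
  {"xyz":[0.0003,0.0005,-0.0045],"turn":0},
  {"xyz":[0.0002,0.0003,-0.004],"turn":0},
  {"xyz":[0,0,-0.003],"turn":0},
  {"xyz":[0,0,0],"turn":0},
])

```text
clock: 23.05
tcp_pos: [0.6311, 0.0239, 0.264]
orientation: [-0.859, -3.021, -0.002]
contact_force: [-8.7, 0.9, 19.9]
grip_width: -0.0002
```

```bash
python3 pos.py; python3 look.py 27
```

```text
t 23.05 tcp [0.6311 0.0239 0.264 ] unit x,y 0.0742 -0.0003 tip z 0.091 yaw 1.016 F [-8.7  0.9 19.9]
23.1 [0.63111971 0.02385402 0.26394083] 1.0165620294907631 -0.0001872240521418469 [-8.09589338  0.32298123 21.43542785]
```

View pics/w27b.png

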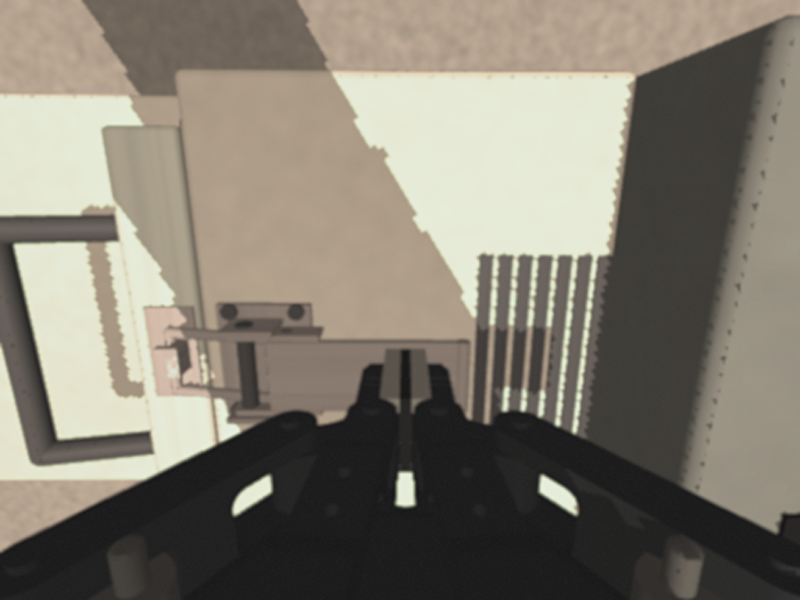

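Request:
apply_moves([
  {"xyz":[0,0,0.004],"turn":0},
  {"xyz":[0,0,0.01],"turn":0},
  {"xyz":[0,0,0.02],"turn":0},
  {"xyz":[0,0,0.03],"turn":0},
  {"xyz":[-0.0079,-0.0127,0.03],"turn":0},
  {"xyz":[-0.0105,-0.017,0.03],"turn":0},
  {"xyz":[-0.0105,-0.017,0.02],"turn":0},
  {"xyz":[-0.0105,-0.017,0.005],"turn":0},
  {"xyz":[-0.0105,-0.017,0],"turn":0},
  {"xyz":[-0.0053,-0.0085,0],"turn":0},
  {"xyz":[0,0,0],"turn":0},
  {"xyz":[0,0,0],"turn":0},
])

```text
clock: 24.1
tcp_pos: [0.5757, -0.0649, 0.4101]
orientation: [-0.859, -3.021, -0.0]
contact_force: [0.7, 0.9, 0.8]
grip_width: 0.0001
```

```bash
python3 pos.py; python3 look.py 28 side 160 310 135 240
```

```text
t 24.1 tcp [ 0.5757 -0.0649  0.4101] unit x,y -0.0305 0.0 tip z 0.2371 yaw 1.016 F [0.7 0.9 0.8]
24.15 [ 0.57615998 -0.0640103   0.41000297] 1.0179055846245113 0.00020094108441144206 [ 0.62080354 -0.09021831  0.07945815]
scale 5.333333333333333
```

View pics/w28b.png

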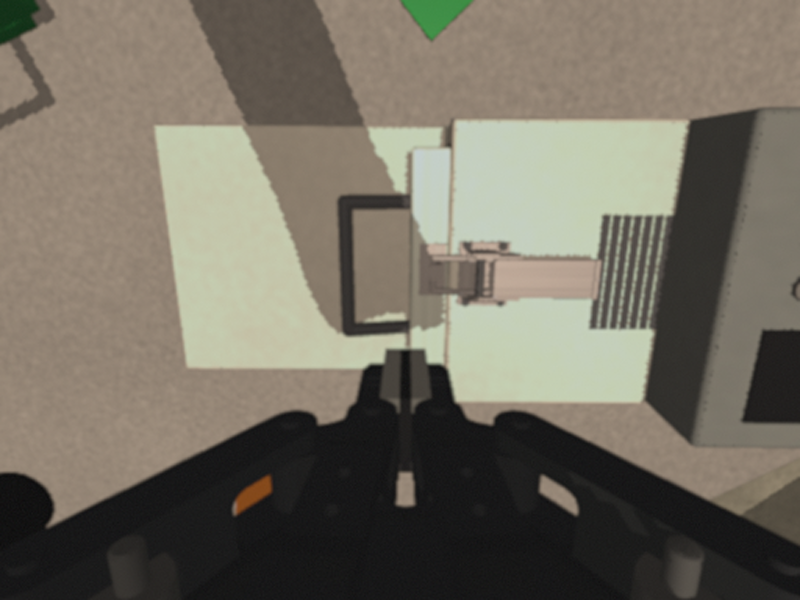

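View pics/side28c.png

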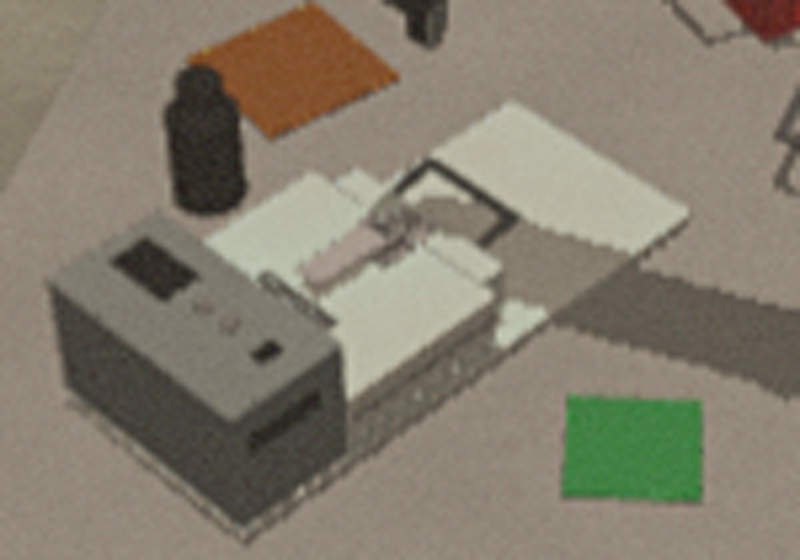

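```bash
python3 - <<'E'
from g import *
from pos import *
a=cv2.imread('pics/w28.png')[70:220,240:440]; cv2.imwrite('pics/w28z.png',cv2.resize(a,None,fx=4,fy=4,interpolation=cv2.INTER_CUBIC))
E
```

```text
(no output)
```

View pics/w28z.png

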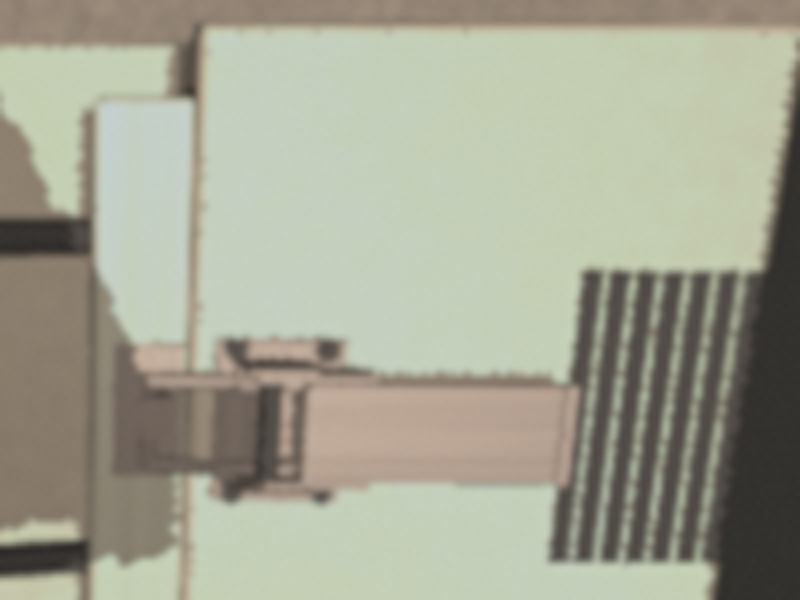

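```bash
python3 - <<'E'
from g import *
from pos import *
c=pickle.load(open('w28.pkl','rb'))
for nm,a,z in(('bar',(147,430),.078),('fl front',(97,150),.074),('fl back',(191,150),.074),('head',(198,150),.074),('lever tip',(572,435),.088),('post/lip edge',(186,400),.078)):
    d=onz('wrist',(a[0]+.5)/4-.5+240,(a[1]+.5)/4-.5+70,z,c)[:2]-U; print(nm,d@u,d@n)
# yaw of flange vs head
def yw(p,q,z):
    f=lambda a:onz('wrist',(a[0]+.5)/4-.5+240,(a[1]+.5)/4-.5+70,z,c); v=f(q)-f(p); return np.arctan2(v[1],v[0])+np.pi/2
print(yw((193,105),(181,560),.074),yw((202,40),(187,590),.074),yw((97,105),(88,560),.074))
E
python3 look.py 29 top 200 330 110 207
```

```text
bar -0.012630230435068219 -0.0030562603750082197
fl front -0.026197655785324504 0.06848771837455911
fl back -0.0024959853733036034 0.06849033423793444
head -0.0007312564173289419 0.06849002321994575
lever tip 0.09576225051567064 -0.0019930310246069555
post/lip edge -0.0024820991524471506 0.00506892121242918
1.015589283667545 1.0163573922265554 1.0001714957061654
24.25 [ 0.57643654 -0.06352057  0.4100124 ] 1.0191379057429737 -9.452822868869836e-05 [ 1.17102285  0.22948273 -0.44852014]
scale 6.153846153846154
```

View pics/top29.png

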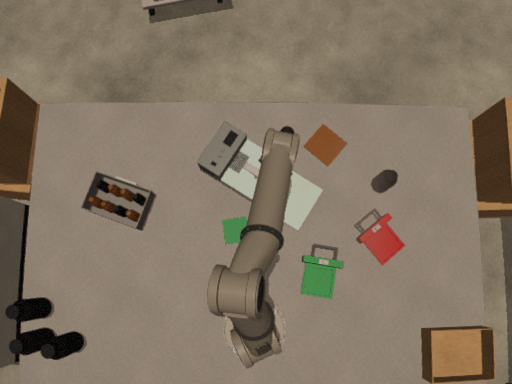

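```bash
python3 - <<'E'
from g import *
from pos import *
S=[('w8',130,300,60,135),('w18',230,290,60,135),('w28',280,315,80,135)]
for k,x0,x1,y0,y1 in S:
    im=cv2.imread(f'pics/{k}.png'); g=cv2.cvtColor(im,cv2.COLOR_BGR2GRAY)
    print(k)
    xs={'w8':range(420,450),'w18':range(264,280),'w28':range(280,298)}[k]
    y={'w8':100,'w18':110,'w28':105}[k]
    print([int(g[y-1:y+2,x].mean()) for x in xs])
E
```

```text
w8
[216, 216, 216, 216, 216, 216, 216, 216, 215, 204, 180, 156, 153, 167, 180, 190, 195, 193, 187, 191, 207, 214, 213, 214, 213, 213, 213, 213, 213, 213]
w18
[199, 198, 199, 199, 198, 191, 174, 147, 135, 155, 173, 184, 194, 198, 198, 198]
w28
[203, 203, 202, 203, 203, 203, 202, 191, 164, 153, 176, 195, 201, 202, 202, 202, 201, 202]
```

The seam profile matches the pressed-home state, about 4.2 mm against 4.3 mm including the edge rounding. The lever is flat, the loop is hooked and the arm is clear, so I'm handing in.

```bash
python3 -c "
from h import *
o=readout.get_obs();print(o['clock'],abs(o['qvel']).max(),o['contact_force'])
print(r.hand_in())"
```

```text
24.3 0.005901481921017305 [-0.49105918 -0.17940094  0.03508275]
the job is handed in; nothing more can be done
None
```

I slid the carrier home under the head and latched it, then handed the job in at 24.3 s. `hand_in` gives no verdict, so what follows is from my own last checks.

**What I did:** I gripped the pull bar, squared the carrier to the unit and slid it in until the push force rose with no further motion. With closed fingers I swung the lever over to its end stop, and the loop fell in front of the keeper. I then pushed the lever back along its arc and pressed it flat. Two pushes met about 10–12 N and were eased before going on.

**Last checks:**
- **Flange:** The seam looks the same as when the carrier was pressed home (about 4.3 mm against 4.2 mm, including the rounded edges). A direct edge measurement gave a 1.8 mm gap, which is close to the 2 mm limit. I read that as edge rounding, but the two checks do not fully agree.
- **Squareness:** The flange's rear edge is parallel to the head to about 0.001 rad. Its front edge read 0.016 rad off, still within the limit.
- **Loop:** The bar is at x ≈ -12.6 mm, against the nominal -11 mm, with the keeper inside the loop. I saw no sign that it was not hooked, but I could not measure its height directly.
- **Lever:** It lies flat, with the tip at x ≈ 96 mm against the expected 95 mm.
- **Plate:** In place in the recess when last seen during insertion; under the head I could not see it again.
- **Bystanders:** The tall bottle and the bin look unmoved in the last top view. The short bottle is partly hidden there, but the last side view shows it in place.
- **Arm:** It is clear of everything and at rest.

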